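# Set up the skate-sharpening bench

## Task

Set the bench up for sharpening: slide the closed rivet case across the table onto the middle of its rubber mat, square within the outline, and push every loose wheel cassette along the deck into a bay of the dock, past the sprung ball, until it clicks and is fully home. Take the contour template out of its rack and lean it on the sloped stand, its lower edge on the ledge and its face against the backstop, centred, and leave everything else on the bench where it is.

Things in the scene. Friction and masses are not known exactly. Their poses are not given: they have to be found in the camera images.
- dock: fixed grey dock 156 x 300 x 82 mm, origin under its centre, bays open to -x. Deck top at z 12 mm. Open apron x -78 to -18 mm, then three bays (pitch 95 along y) 82 deep, 52 wide, side walls 30 high above the deck; back plate (stop) at x +64. A canopy 62 mm above the deck over the last 24 mm of the bays bars loading from above: slide in along +x
- bay1 (a point): home point of the right (-y) bay, on the deck: where the origin of a cassette is when it is fully home against the back plate; 42 mm inside the mouth. Axes as the dock's
- bay2 (a point): home point of the middle bay, on the deck: where the origin of a cassette is when it is fully home against the back plate; 42 mm inside the mouth. Axes as the dock's
- bay3 (a point): home point of the left (+y) bay, on the deck: where the origin of a cassette is when it is fully home against the back plate; 42 mm inside the mouth. Axes as the dock's
- ball1 (a joint): sprung steel ball, 22 mm across, in the +y wall of bay1, 42 mm in from the mouth, centre 18 mm above the deck, sticking out 6 mm. Value: how far it is pressed in, m: 0 out; 0.004 to 0.006 while a cassette's plain side passes; about 0 again when clicked into a cassette's groove (or bay empty). Spring 3 to 6 N; pushing a cassette past takes about 5 to 15 N
- ball2 (a joint): sprung steel ball, 22 mm across, in the +y wall of bay2, 42 mm in from the mouth, centre 18 mm above the deck, sticking out 6 mm. Value: how far it is pressed in, m: 0 out; 0.004 to 0.006 while a cassette's plain side passes; about 0 again when clicked into a cassette's groove (or bay empty). Spring 3 to 6 N; pushing a cassette past takes about 5 to 15 N
- ball3 (a joint): sprung steel ball, 22 mm across, in the +y wall of bay3, 42 mm in from the mouth, centre 18 mm above the deck, sticking out 6 mm. Value: how far it is pressed in, m: 0 out; 0.004 to 0.006 while a cassette's plain side passes; about 0 again when clicked into a cassette's groove (or bay empty). Spring 3 to 6 N; pushing a cassette past takes about 5 to 15 N
- cassette1: grinding-wheel cassette, black plastic block 80 (x) x 50 (y) x 55 mm (z), 0.25 kg, upright corners rounded 10 mm, steel disc on top; origin at the centre of its underside. A groove 22 mm wide, 10 deep, from the underside up to 32 mm in the middle of both long sides; same either way round. Fits any bay. May be absent (None)
- cassette2: grinding-wheel cassette, black plastic block 80 (x) x 50 (y) x 55 mm (z), 0.25 kg, upright corners rounded 10 mm, steel disc on top; origin at the centre of its underside. A groove 22 mm wide, 10 deep, from the underside up to 32 mm in the middle of both long sides; same either way round. Fits any bay. May be absent (None)
- cassette3: grinding-wheel cassette, black plastic block 80 (x) x 50 (y) x 55 mm (z), 0.25 kg, upright corners rounded 10 mm, steel disc on top; origin at the centre of its underside. A groove 22 mm wide, 10 deep, from the underside up to 32 mm in the middle of both long sides; same either way round. Fits any bay. May be absent (None)
- case: closed grey plastic rivet case 110 (x) x 150 (y) x 50 mm, 0.5 kg, loose on the table, too wide to grip; origin at the centre of its underside
- mat: thin black rubber mat flush on the table, 150 (x) x 190 (y) mm, with a thin grey outline of the case (112 x 152 mm) in its middle; origin at its centre, x the short way. It offers no step
- template: flat aluminium contour template, a plate 8 (x, thickness) x 120 (y, width) x 100 mm (z, height), 0.18 kg, with two dark discs on its faces; at first it stands upright in the rack; origin at the centre of its lower edge, z up along the plate. Same from both sides
- template_top (a point): middle of the template's upper edge
- rack: fixed wooden slot rack 60 x 100 x 36 mm; a slot 12 mm wide along its y, its floor 8 mm above the table, holds the template upright, 28 mm deep; the plate overhangs the rack 10 mm at each end. Origin under its centre
- stand: fixed grey sloped stand, 125 mm wide (y); origin under its middle; its backstop leans 0.35 rad (20 degrees) back from vertical towards its +x and reaches to about 106 mm above the table. Its ledge, square to the backstop, is 24 mm deep in front of the backstop's face, with a lip 10 mm high at its front; ledge and backstop meet 24 mm above the table at the stand's x = 0
- ledge (a point): where the middle of the template's lower edge (its origin) lies when the template rests on the ledge flat against the backstop, leaning 0.35 rad; 25 mm above the table. Axes upright, as the stand's
- tape_roll: bystander: white tape roll lying flat, 96 mm across, 30 mm high; origin under its centre
- black_tape: bystander: black tape roll lying flat, 90 mm across, 28 mm high; origin under its centre
- wax_jar: bystander: jar 64 mm across, 75 mm high; origin under its centre
- mug: bystander: white mug 80 mm across, 95 mm high; origin under its centre
- spray_can: bystander: can 60 mm across, 160 mm high; origin under its centre
- wrench: bystander: wrench lying on the table

How it is judged:
By the outcome, as a careful person would: the job done as asked, in the order asked, and still so for the second after the job is handed in, with the robot touching nothing.
Of cassette1, cassette2, cassette3 only 2 to 3 are there at a start; the rules pass over those that are not, and their reading is None.
At some moment in a run one of case, cassette1, cassette2, cassette3 may be knocked a few centimetres aside while the robot is not near it.
It also fails if it takes over 210 s, if anything falls off the work surface, if the arm or the gripper's body presses on something with over 40 N, if the wrist force passes 120 N, or if a joint passes its speed limit or range.

## Robot

A 6-joint arm with a two-finger parallel gripper is mounted at the origin on the work surface. World frame = base frame: x ahead of the robot, y to its left, z up, the work surface at z = 0. Lengths are in m, angles in rad, forces in N, time in s.
With the tool pointing down it reaches from about 0.3 to 0.875 m from the base axis. Payload 6.4 kg.
Tool frame: the origin (TCP) lies on the centre line of the jaws, within the pads' length; the fingertips stand 11 mm ahead of it and the grasp point (between the pads) lies 8 mm behind it; z points along the fingers, y is the line along which they close (so a half turn about z gives the same grasp; the last joint's range is limited). The gripper opens to 88 mm and grips with 3 to 60 N. Pads are 18 mm wide; open, the fingers measure 123 mm over their backs; the gripper's body (75 mm by 187 mm) begins 45 mm behind the grasp point.
Start: joints at [-1.521, 0.181, 1.607, -0, 1.354, -0.206], TCP at [0.146, -0.556, 0.25] pointing down, gripper open.
Joint ranges: [-2.99, 2.99], [-0.89, 2.07], [0.3, 2.58], [-1.14, 4.28], [0, 2.63], [-3.12, 3.12]. Speed limits (rad/s): [2.57, 2.57, 3.01, 3.14, 3.14, 3.14].

## Interface

Orientations are given as a rotation vector (axis times angle).
In Python, from rig import status, eyes, workorder gives the robot as it stands. The module is installed in compiled form; this text tells all that it offers.
- The arm moves only by the tool send_rows, never from a script. Its argument "commands" is text: rows parted by semicolons, each of 7 numbers parted by spaces: the finger opening in mm, from 0 to 88.1, then the shift along the tool's x, y, z in units of 4 cm (1.0 is 4 cm), then the turn, a rotation vector about the tool's x, y, z in units of 0.1 rad (1.0 is 0.1 rad). A call has 1 to 10 rows; each row shifts and turns the commanded pose from where the row before left it, along the tool's axes as they then stand; what a row does not reach is not made up. A row lasts 1/8 s, in which the tool goes at most 62.5 mm and 10.7 degrees, less where a joint would pass 70% of its speed; a pose out of reach is approached as far as the arm can. A call with a number of a shift or a turn outside -1 to 1 is refused whole. A call with a gripper value outside its range is refused whole. The fingers move at their own pace and stop on an object; "grip_force" is the grip in N (left out, the last holds). Time passes only in rows, so rows that do not move let the fingers close. It gives the time, the measured TCP pose, the force, the opening and the grip force at its end, in the units of the state.
- status.observe(): the state, without advancing time (a new reading comes with each control period).
- eyes.snapshot(name): name is "scene" or "side" or "wrist"; returns the picture (400x640x3 uint8, red, green, blue); there is no depth.
- eyes.calibration(name): a dict with "fovy" (degrees; the focal length in pixels is half the picture's height over the tangent of half this angle, whatever the lens; pixels are square), "cx", "cy" (the principal point, pixels), "k1" (the pictures are not rectified: a ray, as slopes to the right and down, at radius r is drawn at 1 + k1 r^2 times it, then the intrinsics apply), "T" (4x4, takes a point from camera to world coordinates). Camera axes: x right, y up, looking along -z (the intrinsics and any distortion apply to the point x, -y, -z); pixel columns grow to the right and rows downward; lengths in m; the calibration is good to about 2 mm. A picture is of the moment at which its call begins: read the wrist's pose just before it. calibration takes no time and is no camera call; for the wrist camera it gives the pose at the moment of the call.
- workorder.job_done(): hands the job in; it is judged then, once.
The state is a dict: "time": time; "joints": joint angles; "dq": joint speeds; "effort": joint torques, N m; "tool_pos": TCP position; "orientation": TCP orientation; "wrist_force": force on the tool from outside, world axes, zero at the start; "ft_torque": the same for the moment, N m; "width": opening from 0.0 (shut) to 1.0 (fully open); "grip_force": force on a finger pad.
Only numpy, scipy, OpenCV 4.12 (cv2) and the standard library are available. Lean on these libraries where they do the work, as an engineer would, in place of code of your own. Each camera call takes 0.05 s, during which the arm holds its last target. There are 200 camera calls.

## Working session

There is one attempt and no reset: what is moved stays moved. The work goes in short steps, Python scripts to look and compute and a tool call to move; the robot and the scene stay as the last step left them, time stands still between calls to the robot, and variables do not carry over. Pictures are saved under pics/ and viewed, at most 14 in all, crops included, and the job is handed in when it is done.

Besides the shell and the picture viewer there is one more tool, called after ">>>" as a command line: name --argument value ..., lists and objects as JSON in quotes. send_rows: Moves the arm, as the interface text tells. Shifts and turns lie within -1 to 1; 1 stands for 4 cm of shift or 0.1 rad of turn. Its arguments: {"type":"object","properties":{"commands":{"type":"string"},"grip_force":{"type":"number"}},"required":["commands"]}

```bash
ls; mkdir -p pics; cat > h.py <<'E'
import numpy as np, cv2
from scipy.spatial.transform import Rotation as R
from rig import status, eyes, workorder
def snap(n,f=None):
    c=eyes.calibration(n); im=eyes.snapshot(n)
    if f: cv2.imwrite('pics/'+f,im[:,:,::-1])
    return im,c
def ray(c,u,v):
    f=200/np.tan(np.radians(c['fovy'])/2); d=np.array([(u-c['cx'])/f,(v-c['cy'])/f]); s=d.copy()
    for _ in range(20): s=d/(1+c['k1']*(s@s))
    T=np.array(c['T']); return T[:3,3],T[:3,:3]@np.array([s[0],-s[1],-1])
def onz(c,u,v,z):
    o,d=ray(c,u,v); return o+d*(z-o[2])/d[2]
def proj(c,p):
    T=np.array(c['T']); q=T[:3,:3].T@(np.array(p)-T[:3,3]); s=np.array([q[0],-q[1]])/-q[2]
    f=200/np.tan(np.radians(c['fovy'])/2); s=s*(1+c['k1']*(s@s)); return s*f+[c['cx'],c['cy']]
E
python3 - <<'E'
from h import *
print(status.observe())
for n in('scene','side'):
    im,c=snap(n,n+'1.png'); print(n,c['fovy'],c['k1'],np.round(c['T'],3).tolist())
E
```

```text
pics
{'time': 0.0, 'joints': array([-1.52132300e+00,  1.81503851e-01,  1.60795808e+00, -2.05336320e-05,
        1.35379123e+00, -2.06304218e-01]), 'dq': array([-0.00013692,  0.00013729, -0.00056676,  0.000337  , -0.001572  ,
        0.00064444]), 'effort': array([ 7.30294159e-04, -4.33860970e+01, -3.41850150e+01,  7.03354971e-02,
        3.86475795e-02, -1.25101051e-04]), 'tool_pos': array([ 0.14545742, -0.55578812,  0.24885516]), 'orientation': array([-3.11429210e+00, -4.00475702e-01, -1.72835913e-04]), 'wrist_force': array([-0.54325164, -0.4151972 ,  0.26133158]), 'ft_torque': array([-0.04390943, -0.01379518,  0.00255098]), 'grip_force': 0.0, 'width': 1.000860270292122}
scene 55.72474573423827 -0.07136323633662564 [[0.54, -0.582, 0.608, 1.186], [0.842, 0.387, -0.377, -0.41], [-0.016, 0.715, 0.699, 0.832], [0.0, 0.0, 0.0, 1.0]]
side 49.40170968818345 -0.07712091097989227 [[-0.891, 0.241, -0.384, 0.04], [-0.453, -0.494, 0.742, 1.003], [-0.011, 0.835, 0.55, 0.834], [0.0, 0.0, 0.0, 1.0]]
```

View pics/scene1.png

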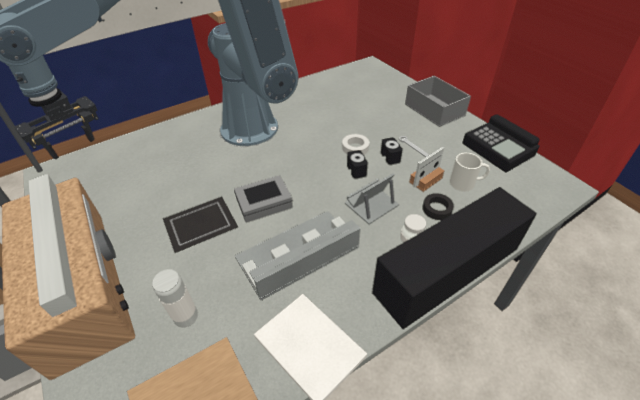

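View pics/side1.png

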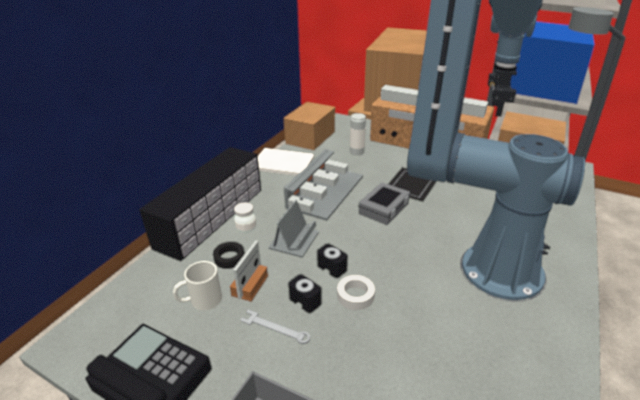

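The scene view shows the mat (200,223), case (264,196), dock (300,250), two cassettes (357,163) and (391,150), the stand (372,198), the template in its rack (428,168) and the bystanders. The side view shows the same two cassettes at (332,260) and (305,293). I'll enlarge both views to measure.

```bash
python3 - <<'E'
from h import *
a=cv2.imread('pics/scene1.png')[125:325,155:475]; cv2.imwrite('pics/sc_c.png',cv2.resize(a,None,fx=2.5,fy=2.5,interpolation=cv2.INTER_CUBIC))
a=cv2.imread('pics/side1.png')[140:345,140:445]; cv2.imwrite('pics/si_c.png',cv2.resize(a,None,fx=2.5,fy=2.5,interpolation=cv2.INTER_CUBIC))
E
```

```text
(no output)
```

View pics/sc_c.png

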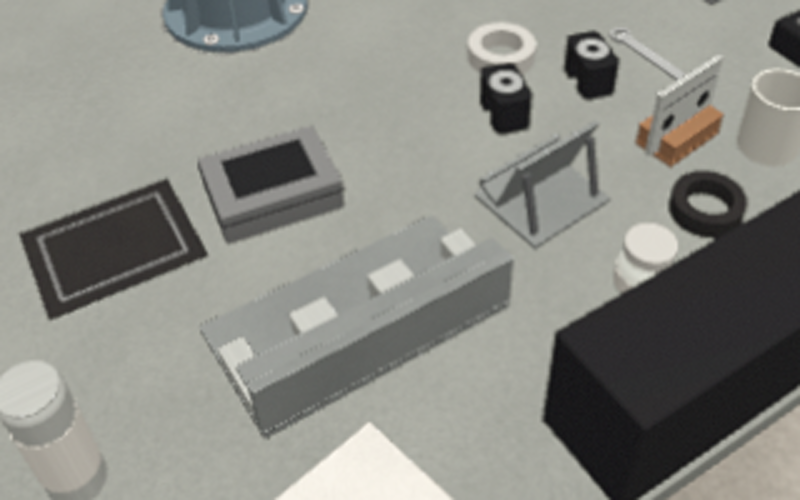

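View pics/si_c.png

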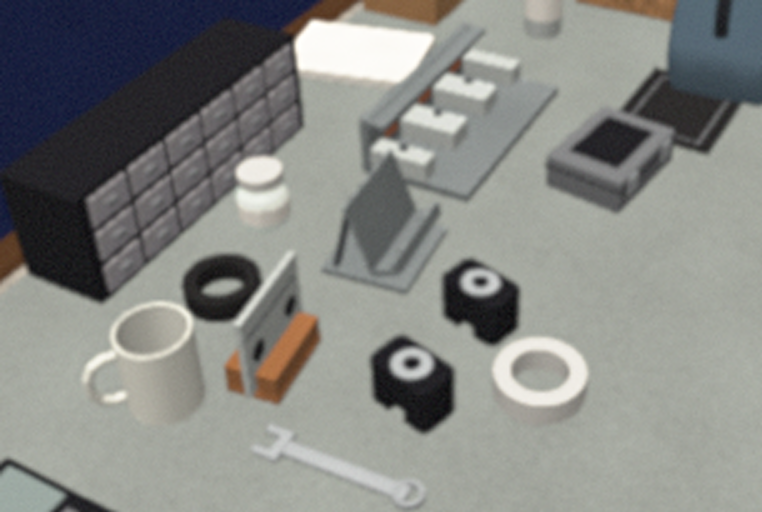

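Scene crop shows the mat outline corners, the case, the dock with four white wall blocks, two cassettes (discs at crop 506,81 and 592,47), the stand with its slope and the template in its rack. The side crop shows the same things, with cassette discs at (480,283) and (412,364). I'm triangulating these now.

```bash
cat > meas.py <<'E'
from h import *
cs,cd=eyes.calibration('scene'),eyes.calibration('side')
S=lambda x,y:(155+x/2.5,125+y/2.5)
D=lambda x,y:(140+x/2.5,140+y/2.5)
def tri(a,b):
    o1,d1=ray(cs,*S(*a)); o2,d2=ray(cd,*D(*b))
    t=np.linalg.lstsq(np.c_[d1,-d2],o2-o1,rcond=None)[0]; p,q=o1+t[0]*d1,o2+t[1]*d2
    return (p+q)/2,np.linalg.norm(p-q)
E
python3 - <<'E'
from meas import *
np.set_printoptions(precision=3,suppress=True)
for n,pts,z in [('mat',[(20,234),(167,180),(207,255),(52,318)],0),('case',[(198,158),(315,126),(344,185),(222,222)],.05),('apron',[(203,328),(432,218)],.012),('back',[(257,388),(512,262)],.082),('standbase',[(476,196),(540,242),(608,200)],.0),('discs',[(506,81),(592,47)],.055),('wax',[(650,245)],.075),('btape',[(709,198)],.028),('tape',[(503,43)],.03),('mug',[(778,90)],.095),('spray',[(30,390)],.16),('wrench',[(618,35),(685,75)],0.005)]:
    print('S',n,*[onz(cs,*S(*p),z)[:2] for p in pts])
for n,pts,z in [('case',[(548,160),(608,105),(676,133),(617,190)],.05),('apron',[(466,197),(556,90)],.012),('back',[(362,125),(478,27)],.082),('discs',[(480,283),(412,364)],.055),('mat',[(655,70),(705,150)],0),('standbase',[(324,268),(405,291),(446,230)],0)]:
    print('D',n,*[onz(cd,*D(*p),z)[:2] for p in pts])
for n,a,b in [('tpl L',(720,58),(297,254)),('tplN',(655,95),(237,325)),('d1',(506,81),(480,283)),('d2',(592,47),(412,364)),('standtop r',(525,170),(388,158)),('standtop l',(597,127),(415,212))]:
    print(n,tri(a,b))
E
```

```text
S mat [ 0.285 -0.418] [ 0.297 -0.232] [ 0.441 -0.24 ] [ 0.431 -0.424]
S case [ 0.336 -0.197] [ 0.363 -0.05 ] [ 0.474 -0.071] [ 0.449 -0.216]
S apron [ 0.545 -0.288] [0.546 0.005]
S back [ 0.691 -0.284] [0.698 0.004]
S standbase [0.535 0.076] [0.638 0.095] [0.63  0.206]
S discs [0.429 0.197] [0.434 0.338]
S wax [0.755 0.144]
S btape [0.713 0.288]
S tape [0.333 0.264]
S mug [0.666 0.435]
S spray [ 0.64 -0.46]
S wrench [0.385 0.438] [0.508 0.453]
D case [ 0.453 -0.057] [ 0.43  -0.215] [ 0.325 -0.188] [ 0.352 -0.034]
D apron [0.534 0.013] [ 0.532 -0.28 ]
D back [0.68  0.018] [ 0.663 -0.288]
D discs [0.425 0.198] [0.433 0.337]
D mat [ 0.425 -0.42 ] [ 0.295 -0.24 ]
D standbase [0.629 0.199] [0.524 0.192] [0.533 0.071]
tpl L (array([0.593, 0.348, 0.141]), np.float64(0.06708064706431814))
tplN (array([0.59 , 0.355, 0.064]), np.float64(0.06870491557795727))
d1 (array([0.427, 0.198, 0.054]), np.float64(0.0018780340140497475))
d2 (array([0.434, 0.338, 0.055]), np.float64(0.0016669607387419761))
standtop r (array([0.604, 0.088, 0.096]), np.float64(0.006010665236340034))
standtop l (array([0.555, 0.189, 0.09 ]), np.float64(0.08148575145941063))
```

```bash
cat >> h.py <<'E'
def Rd(yaw,tilt=0):
    # tool pointing down, tool x at angle yaw; tilt about tool y
    c,s=np.cos(yaw),np.sin(yaw)
    return np.array([[c,s,0],[s,-c,0],[0,0,-1.]])@R.from_rotvec([0,tilt,0]).as_matrix()
def plan(wps,step=.04,rstep=.1):
    """wps: (x,y,z,yaw,open[,tilt[,step]]) world targets from the measured pose; prints rows"""
    s=status.observe(); p=s['tool_pos'].copy(); M=R.from_rotvec(s['orientation']).as_matrix(); rows=[]
    for w in wps:
        T=Rd(w[3],w[5] if len(w)>5 else 0); st=w[6] if len(w)>6 else step
        rv=R.from_matrix(M.T@T).as_rotvec(); d=np.array(w[:3])-p
        n=max(1,int(np.ceil(max(np.linalg.norm(d)/st,np.linalg.norm(rv)/rstep)-.05)))
        for i in range(n):
            k=n-i; rv=R.from_matrix(M.T@T).as_rotvec()/k; d=M.T@((np.array(w[:3])-p)/k)
            a=np.clip(np.round(d/.04,2),-1,1); b=np.clip(np.round(rv/.1,2),-1,1)
            rows.append(' '.join('%g'%v for v in [w[4],*(a+0.),*(b+0.)]))
            p=p+M@a*.04; M=M@R.from_rotvec(b*.1).as_matrix()
        if n: rows[-1]+=' |'
    for i in range(0,len(rows),10): print('; '.join(r.replace(' |','') for r in rows[i:i+10]))
def st():
    s=status.observe(); M=R.from_rotvec(s['orientation']).as_matrix()
    print('t%.2f'%s['time'],'p',np.round(s['tool_pos'],4),'yaw %.3f'%np.arctan2(M[1,0],M[0,0]),'z',np.round(M[:,2],3),'F',np.round(s['wrist_force'],1),'w %.3f'%s['width'],'g %.1f'%s['grip_force'])
E
python3 - <<'E'
from meas import *
np.set_printoptions(precision=3,suppress=True)
for a,b in [((720,58),(237,325)),((655,95),(297,254))]: print(tri(a,b))
c=eyes.calibration('wrist'); s=status.observe(); M=R.from_rotvec(s['orientation']).as_matrix()
print(c['fovy'],M.T@(np.array(c['T'])[:3,3]-s['tool_pos']),M.T@np.array(c['T'])[:3,:3])
plan([(.38,-.22,.42,1.5,80)])
E
```

```text
(array([0.587, 0.41 , 0.104]), np.float64(0.0031723276915241213))
(array([0.595, 0.292, 0.103]), np.float64(0.002414044815226263))
69.85915173551838 [ 0.077  0.001 -0.135] [[-0.     0.953  0.304]
 [ 1.     0.    -0.   ]
 [-0.     0.304 -0.953]]
80 0.6 -0.51 -0.33 0 0 -0.96; 80 0.65 -0.45 -0.33 0 0 -0.96; 80 0.69 -0.39 -0.33 0 0 -0.96; 80 0.72 -0.32 -0.33 0 0 -0.96; 80 0.75 -0.25 -0.33 0 0 -0.96; 80 0.77 -0.18 -0.33 0 0 -0.96; 80 0.78 -0.1 -0.33 0 0 -0.95; 80 0.79 -0.03 -0.33 0 0 -0.96; 80 0.78 0.05 -0.32 0 0 -0.95; 80 0.78 0.12 -0.33 0 0 -0.96
80 0.76 0.2 -0.32 0 -0.01 -0.95; 80 0.74 0.27 -0.33 0 0 -0.96; 80 0.71 0.33 -0.33 0 -0.01 -0.95
```

>>> send_rows --commands "80 0.6 -0.51 -0.33 0 0 -0.96; 80 0.65 -0.45 -0.33 0 0 -0.96; 80 0.69 -0.39 -0.33 0 0 -0.96; 80 0.72 -0.32 -0.33 0 0 -0.96; 80 0.75 -0.25 -0.33 0 0 -0.96; 80 0.77 -0.18 -0.33 0 0 -0.96; 80 0.78 -0.1 -0.33 0 0 -0.95; 80 0.79 -0.03 -0.33 0 0 -0.96; 80 0.78 0.05 -0.32 0 0 -0.95; 80 0.78 0.12 -0.33 0 0 -0.96"

```text
time: 1.35
tool_pos: [0.3264, -0.2965, 0.3814]
orientation: [-2.577, -1.795, -0.0]
wrist_force: [0.1, -0.5, 1.0]
width: 0.912
grip_force: 0.0
```

>>> send_rows --commands "80 0.76 0.2 -0.32 0 0 -0.95; 80 0.74 0.27 -0.33 0 0 -0.96; 80 0.71 0.33 -0.33 0 0 -0.95; 80 0 0 0 0 0 0; 80 0 0 0 0 0 0"

```text
time: 1.98
tool_pos: [0.3796, -0.2204, 0.4198]
orientation: [-2.299, -2.139, 0.001]
wrist_force: [0.2, -0.8, 0.0]
width: 0.903
grip_force: 0.0
```

```bash
python3 -c "
from h import *
st(); im,c=snap('wrist','w1.png'); st()"
```

```text
t1.98 p [ 0.3796 -0.2204  0.4198] yaw 1.499 z [-0.001  0.    -1.   ] F [ 0.2 -0.8  0. ] w 0.903 g 0.0
t2.02 p [ 0.3794 -0.2206  0.4197] yaw 1.498 z [-0.001  0.001 -1.   ] F [-0.7  0.  -0.3] w 0.906 g 0.0
```

View pics/w1.png

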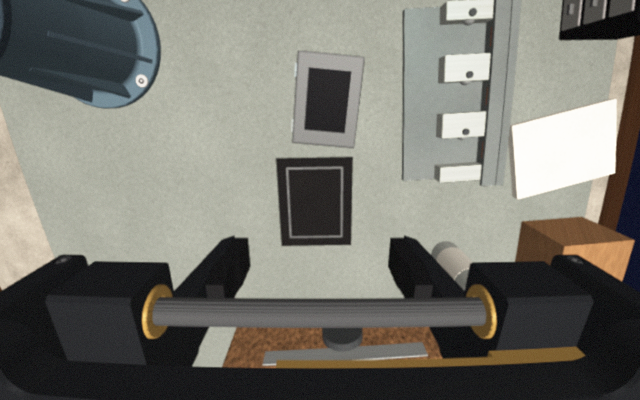

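Wrist view shows the case at (328,98), the mat and its outline at (315,201), and the dock at (450,90) with its deck edge near column 404. I'm measuring them with masks.

```bash
cat > mm.py <<'E'
from h import *
np.set_printoptions(precision=3,suppress=True)
def rect(c,mask,z,roi,nm):
    x0,y0,x1,y1=roi; m=np.zeros_like(mask); m[y0:y1,x0:x1]=mask[y0:y1,x0:x1]
    k=cv2.findContours(m,cv2.RETR_EXTERNAL,cv2.CHAIN_APPROX_NONE)[0]
    if not k: print(nm,'none'); return
    k=max(k,key=cv2.contourArea).reshape(-1,2)
    P=np.array([onz(c,u,v,z)[:2] for u,v in k],np.float32)
    (cx,cy),(w,h),a=cv2.minAreaRect(P); a=np.radians(a)
    a=(a+np.pi/4)%(np.pi/2)-np.pi/4
    print(nm,'c',np.array([cx,cy]),'size',np.array([w,h]),'yaw %.3f'%a); return cx,cy,a
E
python3 - <<'E'
from mm import *
im=cv2.imread('pics/w1.png')[:,:,::-1]; c=eyes.calibration('wrist'); g=cv2.cvtColor(im,cv2.COLOR_RGB2GRAY)
m=(g<60).astype('uint8')*255
rect(c,m,0,(270,150,360,250),'mat'); rect(c,m,.05,(298,60,358,140),'case panel')
# outline: bright inside the mat
m2=(g>80).astype('uint8')*255; rect(c,m2,0,(284,163,346,240),'outline')
for u,v in [(299,51),(364,56),(354,147),(293,143)]: print(onz(c,u,v,.05)[:2])
print('dockfront',onz(c,404.5,11,.012),onz(c,404,179,.012))
for u,v in [(446,3),(494,17),(445,56),(490,80),(441,113),(485,136),(440,167),(481,180)]: print('wall',onz(c,u,v,.042)[:2])
print(g[98,285:310],g[98,350:372],g[20,398:412])
E
```

```text
mat c [ 0.362 -0.33 ] size [0.186 0.146] yaw -0.055
case panel c [ 0.398 -0.134] size [0.097 0.067] yaw -0.164
outline c [ 0.362 -0.33 ] size [0.153 0.114] yaw -0.066
[ 0.358 -0.054]
[ 0.462 -0.069]
[ 0.44  -0.215]
[ 0.334 -0.2  ]
dockfront [0.539 0.003 0.012] [ 0.54  -0.289  0.012]
wall [0.597 0.004]
wall [ 0.678 -0.02 ]
wall [ 0.598 -0.076]
wall [ 0.678 -0.117]
wall [ 0.595 -0.167]
wall [ 0.677 -0.212]
wall [ 0.598 -0.263]
wall [ 0.678 -0.293]
[178 182 185 183 179 177 178 183 179 149 129 144 161 156 160 163 162 161
 162 166 154 110  53  39  42] [169 164 164 165 165 167 166 165 152 143 169 177 184 180 182 182 180 178
 186 185 182 179] [170 171 175 166 117  87 130 158 161 163 164 164 162 164]
```

```bash
python3 - <<'E'
from mm import *
plan([(.4057,-.0215,.13,1.511,60),(.4057,-.0215,.025,1.511,60,0,.03),(.3935,-.226,.025,1.511,60,0,.0115),(.3925,-.241,.025,1.511,60,0,.005)])
E
```

```text
60 0.56 0.03 0.8 0 0 -0.01; 60 0.56 0.03 0.81 0 0 -0.01; 60 0.56 0.04 0.8 0 0 -0.02; 60 0.55 0.04 0.81 0 0 -0.01; 60 0.56 0.04 0.8 0 0 -0.02; 60 0.55 0.04 0.81 0 0 -0.01; 60 0.56 0.04 0.8 0 0 -0.02; 60 0.55 0.03 0.81 -0.01 0 -0.01; 60 0.56 0.04 0.8 0 -0.01 -0.02; 60 0 0 0.66 0 0 0
60 0 0 0.66 0 0 0; 60 0 0 0.65 0 0 0; 60 0 0 0.66 0 0 0; 60 -0.28 0 0 0 0 0; 60 -0.28 0 0 0 0 0; 60 -0.29 0 0 0 0 0; 60 -0.28 0 0 0 0 0; 60 -0.29 0 0 0 0 0; 60 -0.28 0 0 0 0 0; 60 -0.29 0 0 0 0 0
60 -0.28 0 0 0 0 0; 60 -0.29 0 0 0 0 0; 60 -0.28 0 0 0 0 0; 60 -0.29 0 0 0 0 0; 60 -0.28 0 0 0 0 0; 60 -0.29 0 0 0 0 0; 60 -0.28 0 0 0 0 0; 60 -0.29 0 0 0 0 0; 60 -0.28 0 0 0 0 0; 60 -0.29 0 0 0 0 0
60 -0.28 0 0 0 0 0; 60 -0.13 0 0 0 0 0; 60 -0.12 0 0 0 0 0; 60 -0.13 0 0 0 0 0
```

>>> send_rows --commands "60 0.56 0.03 0.8 0 0 -0.01; 60 0.56 0.03 0.81 0 0 -0.01; 60 0.56 0.04 0.8 0 0 -0.02; 60 0.55 0.04 0.81 0 0 -0.01; 60 0.56 0.04 0.8 0 0 -0.02; 60 0.55 0.04 0.81 0 0 -0.01; 60 0.56 0.04 0.8 0 0 -0.02; 60 0.55 0.03 0.81 -0.01 0 -0.01; 60 0.56 0.04 0.8 0 -0.01 -0.02; 60 0 0 0.66 0 0 0"

```text
time: 3.28
tool_pos: [0.4052, -0.0206, 0.1027]
orientation: [-2.285, -2.155, 0.001]
wrist_force: [-0.1, -0.4, 0.2]
width: 0.684
grip_force: 0.0
```

>>> send_rows --commands "60 0 0 0.66 0 0 0; 60 0 0 0.65 0 0 0; 60 0 0 0.66 0 0 0; 60 -0.28 0 0 0 0 0; 60 -0.28 0 0 0 0 0; 60 -0.29 0 0 0 0 0; 60 -0.28 0 0 0 0 0"

```text
time: 4.15
tool_pos: [0.4039, -0.0673, 0.0264]
orientation: [2.285, 2.154, 0.001]
wrist_force: [-0.9, 3.2, 2.1]
width: 0.678
grip_force: 1.8
```

>>> send_rows --commands "60 -0.29 0 0 0 0 0; 60 -0.28 0 0 0 0 0; 60 -0.29 0 0 0 0 0; 60 -0.28 0 0 0 0 0; 60 -0.29 0 0 0 0 0; 60 -0.28 0 0 0 0 0; 60 -0.29 0 0 0 0 0"

```text
time: 5.03
tool_pos: [0.399, -0.1469, 0.0258]
orientation: [2.284, 2.155, -0.0]
wrist_force: [0.6, 5.3, 3.2]
width: 0.684
grip_force: 2.4
```

>>> send_rows --commands "60 -0.28 0 0 0 0 0; 60 -0.29 0 0 0 0 0; 60 -0.28 0 0 0 0 0; 60 -0.29 0 0 0 0 0; 60 -0.28 0 0 0 0 0; 60 -0.13 0 0 0 0 0; 60 -0.12 0 0 0 0 0; 60 -0.13 0 0 0 0 0; 60 0 0 0 0 0 0"

```text
time: 6.15
tool_pos: [0.3951, -0.2189, 0.026]
orientation: [2.283, 2.154, -0.001]
wrist_force: [0.6, 0.2, -0.1]
width: 0.681
grip_force: 0.0
```

```bash
python3 - <<'E'
from mm import *
st(); snap('scene','s2.png'); im,c=snap('wrist','w2.png')
plan([(.395,-.21,.025,1.511,60,0,.02),(.42,-.15,.42,1.511,60)])
E
```

```text
t6.15 p [ 0.395 -0.219  0.026] yaw 1.513 z [ 0.001 -0.002 -1.   ] F [ 0.6  0.2 -0.1] w 0.681 g 0.0
60 0.21 -0.02 0.03 0.02 0.02 0.02; 60 0.15 0.05 -0.99 0 0 0; 60 0.15 0.05 -0.99 0 0 0; 60 0.15 0.05 -0.99 0 0 0; 60 0.16 0.05 -0.99 0 0 0; 60 0.15 0.06 -0.99 0 0 0; 60 0.16 0.05 -0.99 0 0 0; 60 0.15 0.06 -0.98 0 0 0; 60 0.16 0.05 -0.99 0 0 0; 60 0.15 0.06 -0.98 0 0 0
60 0.16 0.05 -0.99 0 0 0
```

>>> send_rows --commands "60 -0.2 0 0 0 0 0; 60 -0.2 0 0 0 0 0; 60 -0.13 0 0 0 0 0; 60 0 0 0 0 0 0; 60 0.4 0 0 0 0 0; 60 0.4 0 0 0 0 0; 60 0.2 0 -0.9 0 0 0; 60 0.2 0 -1 0 0 0; 60 0.2 0 -1 0 0 0; 60 0.2 0 -1 0 0 0"

```text
time: 7.5
tool_pos: [0.397, -0.1735, 0.183]
orientation: [2.283, 2.157, -0.0]
wrist_force: [0.9, 0.0, 0.7]
width: 0.682
grip_force: 0.0
```

>>> send_rows --commands "60 0.2 0 -1 0 0 0; 60 0.2 0 -1 0 0 0; 60 0.2 0 -1 0 0 0; 60 0.2 0 -1 0 0 0; 60 0.2 0 -1 0 0 0; 60 0 0 0 0 0 0; 60 0 0 0 0 0 0"

```text
time: 8.38
tool_pos: [0.3991, -0.1342, 0.3808]
orientation: [2.283, 2.157, -0.0]
wrist_force: [0.3, 0.2, -0.2]
width: 0.683
grip_force: 0.0
```

```bash
python3 - <<'E'
from mm import *
st(); im,c=snap('wrist','w3.png'); g=cv2.cvtColor(im,cv2.COLOR_RGB2GRAY)
# predicted centre of case panel
u,v=np.round(proj(c,[.387,-.332,.05])).astype(int); print(u,v)
m=(g<60).astype('uint8')*255
k=cv2.findContours(m,cv2.RETR_LIST,cv2.CHAIN_APPROX_NONE)[0]
for q in k:
    x,y,w,h=cv2.boundingRect(q)
    if 15<w<120 and 15<h<150: print(x,y,w,h); rect(c,m,.05,(x,y,x+w,y+h),'panel?')
E
```

```text
t8.38 p [ 0.399 -0.134  0.381] yaw 1.514 z [ 0.    -0.001 -1.   ] F [ 0.3  0.2 -0.2] w 0.683 g 0.0
319 263
551 296 37 28
panel? c [ 0.901 -0.48 ] size [0.069 0.11 ] yaw -0.103
50 296 38 28
panel? c [-0.139 -0.419] size [0.069 0.111] yaw -0.013
304 237 38 47
panel? c [ 0.394 -0.327] size [0.096 0.068] yaw -0.059
280 218 65 63
panel? c [ 0.394 -0.324] size [0.09  0.068] yaw -0.059
268 207 77 83
panel? c [ 0.394 -0.327] size [0.096 0.068] yaw -0.059
561 41 28 44
panel? c [ 0.811 -0.007] size [0.049 0.064] yaw 0.001
584 35 32 48
panel? c [ 0.85  -0.002] size [0.055 0.079] yaw 0.176
0 28 91 16
panel? c [-0.013  0.083] size [0.02  0.155] yaw -0.152
```

View pics/w3.png

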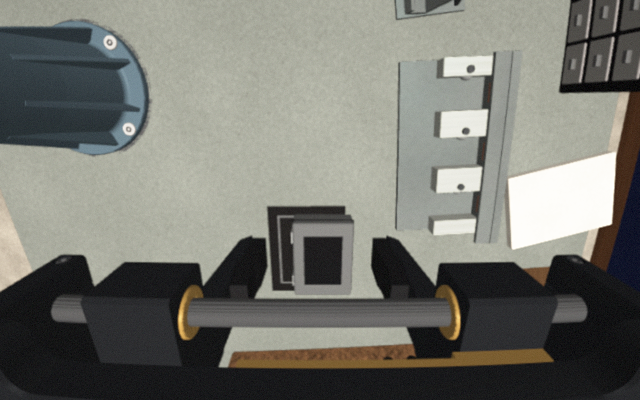

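The case is now at panel centre (323,261) in the picture, inside the mat in y and about 32 mm too far in +x, square. Next push goes towards -x.

```bash
python3 - <<'E'
from mm import *
plan([(.495,-.335,.15,3.0816,80),(.489,-.3375,.025,3.0816,80,0,.03),(.434,-.334,.025,3.0816,80,0,.0095)])
E
```

```text
80 -0.3 0.17 0.36 0 0 -0.98; 80 -0.32 0.14 0.36 0 0 -0.98; 80 -0.33 0.11 0.36 0 0 -0.98; 80 -0.34 0.07 0.36 0 0 -0.98; 80 -0.35 0.04 0.36 0 0 -0.98; 80 -0.35 0 0.36 0 0 -0.98; 80 -0.35 -0.03 0.36 0 0 -0.98; 80 -0.34 -0.06 0.36 0 0 -0.98; 80 -0.33 -0.1 0.36 0 0 -0.98; 80 -0.32 -0.13 0.36 0 0 -0.98
80 -0.31 -0.16 0.36 0 0 -0.98; 80 -0.29 -0.19 0.36 0 0 -0.98; 80 -0.27 -0.22 0.36 0 0 -0.98; 80 -0.25 -0.24 0.36 0 0 -0.98; 80 -0.23 -0.26 0.36 0 0 -0.98; 80 -0.2 -0.29 0.35 0 -0.01 -0.98; 80 0.03 -0.01 0.63 0 0 0; 80 0.03 -0.01 0.62 0 0 0; 80 0.03 -0.02 0.63 0 0 0; 80 0.03 -0.01 0.62 0 0 0
80 0.02 -0.02 0.63 0 0 0; 80 0.23 0 0 0 0 0; 80 0.23 0 0 0 0 0; 80 0.23 0 0 0 0 0; 80 0.23 0 0 0 0 0; 80 0.23 0 0 0 0 0; 80 0.23 0.01 0 0 0 0
```

>>> send_rows --commands "80 -0.3 0.17 0.36 0 0 -0.98; 80 -0.32 0.14 0.36 0 0 -0.98; 80 -0.33 0.11 0.36 0 0 -0.98; 80 -0.34 0.07 0.36 0 0 -0.98; 80 -0.35 0.04 0.36 0 0 -0.98; 80 -0.35 0 0.36 0 0 -0.98; 80 -0.35 -0.03 0.36 0 0 -0.98; 80 -0.34 -0.06 0.36 0 0 -0.98; 80 -0.33 -0.1 0.36 0 0 -0.98; 80 -0.32 -0.13 0.36 0 0 -0.98"

```text
time: 9.68
tool_pos: [0.4588, -0.2604, 0.2355]
orientation: [-0.996, -2.977, -0.001]
wrist_force: [-0.0, -0.4, 0.1]
width: 0.912
grip_force: 0.0
```

>>> send_rows --commands "80 -0.31 -0.16 0.36 0 0 -0.98; 80 -0.29 -0.19 0.36 0 0 -0.98; 80 -0.27 -0.22 0.36 0 0 -0.98; 80 -0.25 -0.24 0.36 0 0 -0.98; 80 -0.23 -0.26 0.36 0 0 -0.98; 80 -0.2 -0.29 0.35 0 0 -0.98; 80 0.03 -0.01 0.63 0 0 0; 80 0.03 -0.01 0.62 0 0 0; 80 0.03 -0.02 0.63 0 0 0; 80 0.03 -0.01 0.62 0 0 0"

```text
time: 10.92
tool_pos: [0.4896, -0.3368, 0.0495]
orientation: [-0.096, -3.139, -0.002]
wrist_force: [0.9, -0.1, -0.5]
width: 0.911
grip_force: 0.0
```

>>> send_rows --commands "80 0.02 -0.02 0.63 0 0 0; 80 0.23 0 0 0 0 0; 80 0.23 0 0 0 0 0; 80 0.23 0 0 0 0 0; 80 0.23 0 0 0 0 0; 80 0.23 0 0 0 0 0; 80 0.23 0.01 0 0 0 0; 80 0 0 0 0 0 0; 80 0 0 0 0 0 0"

```text
time: 12.05
tool_pos: [0.4343, -0.3346, 0.0265]
orientation: [-0.096, -3.14, -0.0]
wrist_force: [0.7, 0.6, 0.7]
width: 0.907
grip_force: 0.0
```

```bash
cat >> mm.py <<'E'
def looksc(nm,lo=.0):
    im,c=snap(nm); g=cv2.cvtColor(im,cv2.COLOR_RGB2GRAY); m=(g<60).astype('uint8')*255
    for q in cv2.findContours(m,cv2.RETR_LIST,cv2.CHAIN_APPROX_NONE)[0]:
        x,y,w,h=cv2.boundingRect(q)
        if cv2.contourArea(q)<120: continue
        P=np.array([onz(c,u,v,.05)[:2] for u,v in q.reshape(-1,2)],np.float32); r=cv2.minAreaRect(P)
        if abs(r[0][0]-.37)<.08 and abs(r[0][1]+.33)<.08 and max(r[1])<.2: rect(c,m,.05,(x,y,x+w,y+h),nm+str((x,y,w,h)))
E
python3 - <<'E'
from mm import *
st(); looksc('wrist'); looksc('scene')
E
```

```text
t12.05 p [ 0.434 -0.335  0.026] yaw 3.081 z [-0.  0. -1.] F [0.7 0.6 0.7] w 0.907 g 0.0
wrist(197, 45, 279, 182) c [ 0.368 -0.326] size [0.1   0.069] yaw -0.061
scene(170, 209, 63, 34) c [ 0.419 -0.338] size [0.188 0.121] yaw -0.574
```

>>> send_rows --commands "80 0.07 0 0 0 0 0; 80 0.07 0 0 0 0 0; 80 0 0 0 0 0 0; 80 -0.4 0 0 0 0 0; 80 -0.4 0 0 0 0 0; 80 -0.2 0 -1 0 0 0; 80 -0.2 0 -1 0 0 0; 80 0 0 -1 0 0 0; 80 0 0 -1 0 0 0; 80 0 0 -1 0 0 0"

```text
time: 13.4
tool_pos: [0.4782, -0.3372, 0.2286]
orientation: [0.094, 3.139, -0.002]
wrist_force: [-0.5, -0.9, -0.3]
width: 0.912
grip_force: 0.0
```

>>> send_rows --commands "80 0 0 -1 0 0 0; 80 0 0 -1 0 0 0; 80 0 0 0 0 0 0; 80 0 0 0 0 0 0"

```text
time: 13.9
tool_pos: [0.4775, -0.3369, 0.3063]
orientation: [0.095, 3.14, -0.001]
wrist_force: [-0.2, -0.1, -0.5]
width: 0.909
grip_force: 0.0
```

```bash
python3 - <<'E'
from mm import *
st(); looksc('wrist')
im,c=snap('wrist','w4.png'); g=cv2.cvtColor(im,cv2.COLOR_RGB2GRAY)
for p in [(.362,-.33,.05),(.362,-.33,0)]: print(proj(c,p))
E
```

```text
t13.90 p [ 0.477 -0.337  0.306] yaw 3.081 z [ 0. -0. -1.] F [-0.2 -0.1 -0.5] w 0.909 g 0.0
wrist(285, 50, 78, 56) c [ 0.363 -0.325] size [0.098 0.066] yaw -0.060
wrist(263, 28, 123, 97) c [ 0.362 -0.327] size [0.158 0.116] yaw -0.059
wrist(252, 25, 136, 109) c [ 0.366 -0.331] size [0.166 0.131] yaw -0.054
[319.537  78.227]
[319.425  81.486]
```

View pics/w4.png

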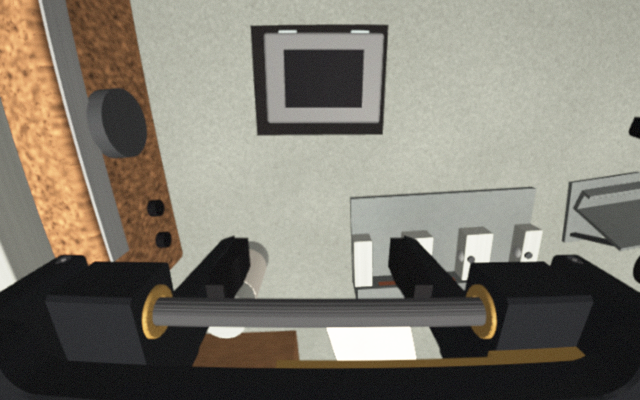

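The case sits on the mat, with its left (-y) border at columns 252–264 wider than the right one at 386–388, so it is a few mm too far in +y. I'll measure the mat edge here for a relative figure.

```bash
python3 - <<'E'
from mm import *
im=cv2.imread('pics/w4.png')[:,:,::-1]; c=eyes.calibration('wrist'); g=cv2.cvtColor(im,cv2.COLOR_RGB2GRAY)
m=np.zeros_like(g); m[15:145,235:405]=((g<75)[15:145,235:405])*255; m=cv2.morphologyEx(m,cv2.MORPH_CLOSE,np.ones((45,45)))
rect(c,m,0,(235,15,405,145),'mat')
b=((g>140)&(abs(im.astype(int).max(2)-im.astype(int).min(2))<12)).astype('uint8')*255
x=np.zeros_like(g); x[30:128,261:388]=g[30:128,261:388]; q=((x>95)).astype('uint8')*255
rect(c,q,.05,(262,30,388,128),'casetop')
th=-.06;e1=np.array([np.cos(th),np.sin(th)]);e2=np.array([-e1[1],e1[0]])
C=np.array([.362,-.330]); cs=np.array([.363,-.325]); d=C-cs; print(d@e1,d@e2)
f=cs+.075*e2; a=f+(.0115+.04)*e2; z=f+(.0115+d@e2)*e2; print(a,z)
plan([(a[0],a[1],.13,1.511,60),(a[0],a[1],.025,1.511,60,0,.03),(z[0],z[1],.025,1.511,60,0,.009)])
E
```

```text
mat c [ 0.362 -0.33 ] size [0.188 0.148] yaw -0.054
casetop c [ 0.361 -0.325] size [0.148 0.11 ] yaw -0.059
-0.0006983805075379819 -0.00505096670615547
[ 0.371 -0.199] [ 0.368 -0.244]
60 0.18 0.2 0.27 0 0 0.98; 60 0.2 0.19 0.27 0 0 0.98; 60 0.21 0.17 0.27 0 0 0.98; 60 0.23 0.14 0.28 0 0 0.98; 60 0.24 0.12 0.27 0 0 0.98; 60 0.25 0.1 0.28 0 0 0.98; 60 0.26 0.07 0.27 0 0 0.98; 60 0.27 0.05 0.28 0 0 0.98; 60 0.27 0.02 0.27 0 0 0.98; 60 0.27 -0.01 0.28 0 0 0.98
60 0.27 -0.04 0.27 0 0 0.98; 60 0.27 -0.06 0.28 0 0 0.98; 60 0.26 -0.09 0.27 0 0 0.99; 60 0.25 -0.11 0.28 0 0 0.98; 60 0.24 -0.14 0.27 0 -0.01 0.99; 60 0.22 -0.15 0.28 -0.01 0 0.98; 60 0 0 0.66 0 0 0; 60 0 0 0.65 0 0 0; 60 0 0 0.66 0 0 0; 60 0 0 0.65 0 0 0
60 -0.23 0 0 0 0 0; 60 -0.22 0 0 0 0 0; 60 -0.23 0 0 0 0 0; 60 -0.22 0 0 0 0 0; 60 -0.23 0 0 0 0 0
```

>>> send_rows --commands "60 0.18 0.2 0.27 0 0 0.98; 60 0.2 0.19 0.27 0 0 0.98; 60 0.21 0.17 0.27 0 0 0.98; 60 0.23 0.14 0.28 0 0 0.98; 60 0.24 0.12 0.27 0 0 0.98; 60 0.25 0.1 0.28 0 0 0.98; 60 0.26 0.07 0.27 0 0 0.98; 60 0.27 0.05 0.28 0 0 0.98; 60 0.27 0.02 0.27 0 0 0.98; 60 0.27 -0.01 0.28 0 0 0.98"

```text
time: 15.25
tool_pos: [0.4106, -0.2506, 0.1955]
orientation: [-1.566, -2.722, -0.0]
wrist_force: [-0.3, -0.6, -0.3]
width: 0.686
grip_force: 0.0
```

>>> send_rows --commands "60 0.27 -0.04 0.27 0 0 0.98; 60 0.27 -0.06 0.28 0 0 0.98; 60 0.26 -0.09 0.27 0 0 0.99; 60 0.25 -0.11 0.28 0 0 0.98; 60 0.24 -0.14 0.27 0 0 0.99; 60 0.22 -0.15 0.28 0 0 0.98; 60 0 0 0.66 0 0 0; 60 0 0 0.65 0 0 0; 60 0 0 0.66 0 0 0; 60 0 0 0.65 0 0 0"

```text
time: 16.5
tool_pos: [0.3706, -0.1989, 0.0245]
orientation: [-2.287, -2.153, 0.0]
wrist_force: [0.0, 0.0, 0.3]
width: 0.681
grip_force: 0.0
```

>>> send_rows --commands "60 -0.23 0 0 0 0 0; 60 -0.22 0 0 0 0 0; 60 -0.23 0 0 0 0 0; 60 -0.22 0 0 0 0 0; 60 -0.11 0 0 0 0 0; 60 -0.11 0 0 0 0 0; 60 0 0 0 0 0 0; 60 0 0 0 0 0 0"

```text
time: 17.5
tool_pos: [0.3686, -0.2446, 0.0263]
orientation: [2.286, 2.153, -0.001]
wrist_force: [-0.0, 0.8, 0.1]
width: 0.677
grip_force: 0.1
```

>>> send_rows --commands "60 0.4 0 0 0 0 0; 60 0.4 0 0 0 0 0; 60 0.5 0 -1 0 0 0; 60 0.5 0 -1 0 0 0; 60 0.5 0 -1 0 0 0; 60 0.5 0 -1 0 0 0; 60 0.5 0 -1 0 0 0; 60 0.5 0 -1 0 0 0; 60 0.5 0 -1 0 0 0; 60 0.5 0 -1 0 0 0"

```text
time: 18.75
tool_pos: [0.3792, -0.0507, 0.3471]
orientation: [2.285, 2.154, -0.0]
wrist_force: [0.3, 0.2, -0.0]
width: 0.681
grip_force: 0.0
```

```bash
python3 - <<'E'
from mm import *
st(); looksc('wrist')
plan([(.42,.17,.42,1.511,80)])
E
```

```text
t18.75 p [ 0.379 -0.051  0.347] yaw 1.512 z [ 0.001 -0.001 -1.   ] F [ 0.3  0.2 -0. ] w 0.681 g 0.0
wrist(301, 328, 36, 6) c [ 0.359 -0.373] size [0.012 0.066] yaw -0.062
wrist(285, 272, 67, 29) c [ 0.364 -0.275] size [0.058 0.119] yaw -0.061
80 0.92 0.11 -0.28 0.01 0 0; 80 0.92 0.11 -0.28 0.02 0.01 0; 80 0.92 0.11 -0.28 0.01 0 0; 80 0.93 0.11 -0.28 0.02 0.01 0.01; 80 0.92 0.11 -0.29 0.01 0 0; 80 0.93 0.11 -0.28 0.02 0.01 0.01
```

>>> send_rows --commands "80 0.92 0.11 -0.28 0 0 0; 80 0.92 0.11 -0.28 0 0 0; 80 0.92 0.11 -0.28 0 0 0; 80 0.93 0.11 -0.28 0 0 0; 80 0.92 0.11 -0.29 0 0 0; 80 0.93 0.11 -0.28 0 0 0; 80 0 0 0 0 0 0; 80 0 0 0 0 0 0"

```text
time: 19.8
tool_pos: [0.4188, 0.1673, 0.4127]
orientation: [2.285, 2.154, -0.002]
wrist_force: [-0.9, -1.0, -0.3]
width: 0.911
grip_force: 0.0
```

```bash
python3 - <<'E'
from mm import *
st(); im,c=snap('wrist','w5.png'); looksc('scene')
E
```

```text
t19.80 p [0.419 0.167 0.413] yaw 1.512 z [-0.    -0.002 -1.   ] F [-0.9 -1.  -0.3] w 0.911 g 0.0
scene(177, 199, 37, 26) c [ 0.361 -0.331] size [0.095 0.065] yaw -0.048
scene(164, 198, 73, 54) c [ 0.361 -0.331] size [0.095 0.065] yaw -0.048
```

View pics/w5.png

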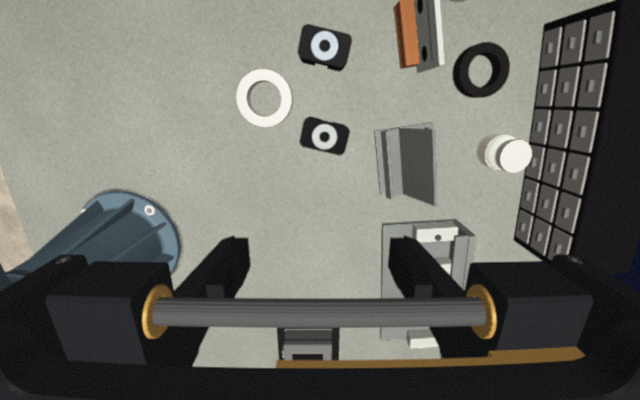

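The wrist view shows the cassettes at (324,45) and (324,137), the stand at (407,163), the rack and template at (418,34). The case reads (0.361,-0.331) in the scene view, on target. Measuring the cassettes now.

```bash
cat >> mm.py <<'E'
def cass(c,im):
    g=cv2.cvtColor(im,cv2.COLOR_RGB2GRAY); m=((g<70)*255).astype('uint8'); out=[]
    for q in cv2.findContours(m,cv2.RETR_EXTERNAL,cv2.CHAIN_APPROX_NONE)[0]:
        x,y,w,h=cv2.boundingRect(q)
        if cv2.contourArea(q)<300: continue
        P=np.array([onz(c,u,v,.055)[:2] for u,v in q.reshape(-1,2)],np.float32); r=cv2.minAreaRect(P)
        if not(.075<max(r[1])<.11 and .045<min(r[1])<.09): continue
        d=np.zeros_like(g); cv2.drawContours(d,[q],-1,255,-1); d=cv2.erode(d,np.ones((5,5)))
        ys,xs=np.where((d>0)&(g>110)); 
        if len(xs)<20: continue
        k=cv2.minAreaRect(np.float32(np.c_[xs,ys])); 
        p=onz(c,(xs.min()+xs.max())/2,(ys.min()+ys.max())/2,.055)
        a=np.radians(r[2]); a=a if r[1][0]>r[1][1] else a+np.pi/2; a=(a+np.pi/2)%np.pi-np.pi/2
        print('cass px',(x,y,w,h),'disc',p[:2],'rect c',np.array(r[0]),'size',np.array(r[1]),'long yaw %.3f'%a); out.append((p[0],p[1],a))
    return out
E
python3 - <<'E'
from mm import *
im=cv2.imread('pics/w5.png')[:,:,::-1].copy(); c=eyes.calibration('wrist')
cass(c,im)
a=cv2.imread('pics/w5.png')[0:215,370:470]
a=np.hstack([cv2.resize(a,None,fx=2.7,fy=2.7,interpolation=cv2.INTER_CUBIC),cv2.resize(cv2.imread('pics/w5.png')[0:170,290:360],None,fx=3.4,fy=3.4,interpolation=cv2.INTER_CUBIC)[:580][:, :]] if 0 else [cv2.resize(a,None,fx=2.7,fy=2.7,interpolation=cv2.INTER_CUBIC),cv2.resize(cv2.imread('pics/w5.png')[0:215,270:370],None,fx=2.7,fy=2.7,interpolation=cv2.INTER_CUBIC)])
cv2.imwrite('pics/w5c.png',a); print(a.shape)
E
```

```text
cass px (453, 43, 56, 54) disc [0.687 0.287] rect c [0.689 0.288] size [0.081 0.092] long yaw -0.027
cass px (298, 25, 53, 46) disc [0.437 0.335] rect c [0.436 0.332] size [0.055 0.078] long yaw -0.275
(580, 540, 3)
```

View pics/w5c.png

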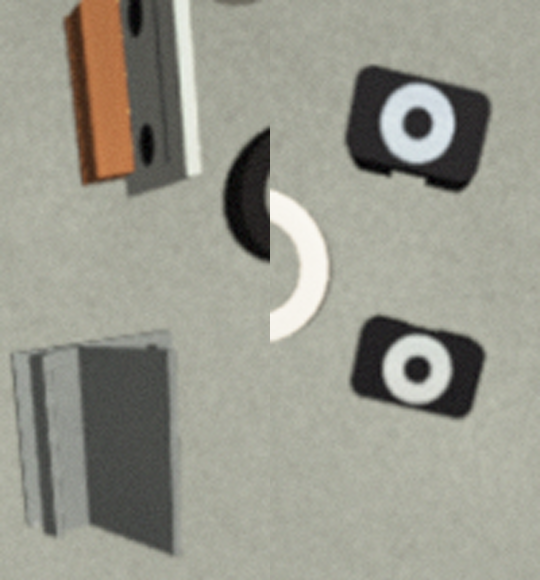

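Both cassettes show clearly with long axes tilted alike (right side lower). The stand's lip, ledge and backstop face and the rack with the plate on its right are also visible. I'm measuring cassette A and planning its grasp.

```bash
sed -i 's/\.075<max(r\[1\])<\.11/.068<max(r[1])<.11/' mm.py; python3 - <<'E'
from mm import *
im=cv2.imread('pics/w5.png')[:,:,::-1].copy(); c=eyes.calibration('wrist')
o=cass(c,im)
print('A',onz(c,324.5,137,.055))
f=lambda u,v:(370+u/2.7,v/2.7)
for n,z,pts in [('stand base L front',0,[(12,352),(27,525),(57,537)]),('ridge',.024,[(80,345),(90,522)]),('backtop',.106,[(165,335),(178,553)]),('tmpl top',.108,[(190,175),(200,175)]),('rack top',.036,[(82,184),(97,178),(132,177)])]:
    print(n,*[onz(c,*f(*p),z)[:2] for p in pts])
x,y,a=[q for q in o if abs(q[1]-.198)<.02 and abs(q[0]-.427)<.02][0]
plan([(x,y,.13,a+np.pi,80),(x,y,.044,a+np.pi,80,0,.03)])
E
```

```text
cass px (453, 43, 56, 54) disc [0.687 0.287] rect c [0.689 0.288] size [0.081 0.092] long yaw -0.027
cass px (298, 25, 53, 46) disc [0.437 0.335] rect c [0.436 0.332] size [0.055 0.078] long yaw -0.275
A [0.43  0.194 0.055]
stand base L front [0.525 0.195] [0.535 0.068] [0.558 0.058]
ridge [0.565 0.199] [0.575 0.076]
backtop [0.591 0.209] [0.606 0.079]
tmpl top [0.6   0.292] [0.605 0.292]
rack top [0.562 0.298] [0.571 0.301] [0.593 0.3  ]Traceback (most recent call last):
  File "<stdin>", line 8, in <module>
IndexError: list index out of range
```

```bash
sed -i 's/\.045<min/.035<min/; s/if not(.068/if not(.06/; s/if len(xs)<20: continue/if len(xs)<15: continue/' mm.py; python3 - <<'E'
from mm import *
im=cv2.imread('pics/w5.png')[:,:,::-1].copy(); c=eyes.calibration('wrist'); g=cv2.cvtColor(im,cv2.COLOR_RGB2GRAY)
rect(c,((g<70)*255).astype('uint8'),.055,(295,110,355,160),'A'); cass(c,im)
x,y,a=.430,.195,-.27
plan([(x,y,.13,a+np.pi,80),(x,y,.044,a+np.pi,80,0,.03)])
E
```

```text
A c [0.429 0.196] size [0.05  0.077] yaw -0.288
cass px (453, 43, 56, 54) disc [0.687 0.287] rect c [0.689 0.288] size [0.081 0.092] long yaw -0.027
cass px (298, 25, 53, 46) disc [0.437 0.335] rect c [0.436 0.332] size [0.055 0.078] long yaw -0.275
80 0.05 0.02 0.51 0 0 -0.97; 80 0.05 0.02 0.5 0 0 -0.97; 80 0.05 0.03 0.51 0 0 -0.97; 80 0.05 0.03 0.5 0 0 -0.97; 80 0.04 0.03 0.51 0 0 -0.97; 80 0.04 0.04 0.5 0 0 -0.97; 80 0.03 0.04 0.51 0 0 -0.97; 80 0.03 0.05 0.5 0 0 -0.98; 80 0.03 0.05 0.51 0 0 -0.97; 80 0.02 0.05 0.5 0 0 -0.98
80 0.02 0.05 0.51 0 0 -0.97; 80 0.01 0.05 0.5 0 0 -0.98; 80 0 0.06 0.51 -0.01 0 -0.97; 80 0 0.06 0.5 0 0.01 -0.98; 80 0 0 0.72 0 0 0; 80 0 0 0.72 0 0 0; 80 0 0 0.71 0 0 0
```

>>> send_rows --commands "80 0.05 0.02 0.51 0 0 -0.97; 80 0.05 0.02 0.5 0 0 -0.97; 80 0.05 0.03 0.51 0 0 -0.97; 80 0.05 0.03 0.5 0 0 -0.97; 80 0.04 0.03 0.51 0 0 -0.97; 80 0.04 0.04 0.5 0 0 -0.97; 80 0.03 0.04 0.51 0 0 -0.97; 80 0.03 0.05 0.5 0 0 -0.98; 80 0.03 0.05 0.51 0 0 -0.97; 80 0.02 0.05 0.5 0 0 -0.98"

```text
time: 21.15
tool_pos: [0.4274, 0.1865, 0.2106]
orientation: [1.014, 2.972, -0.002]
wrist_force: [0.3, -0.1, 0.5]
width: 0.906
grip_force: 0.0
```

>>> send_rows --commands "80 0.02 0.05 0.51 0 0 -0.97; 80 0.01 0.05 0.5 0 0 -0.98; 80 0 0.06 0.51 0 0 -0.9; 80 0 0.06 0.5 0 0 -0.9; 80 0 0 0.72 0 0 0; 80 0 0 0.72 0 0 0; 80 0 0 0.71 0 0 0; 80 0 0 0 0 0 0"

```text
time: 22.15
tool_pos: [0.429, 0.1944, 0.0429]
orientation: [-0.446, -3.106, 0.004]
wrist_force: [-0.2, 0.9, 0.2]
width: 0.909
grip_force: 0.0
```

>>> send_rows --commands "40 0 0 0 0 0 0; 40 0 0 0 0 0 0; 40 0 0 0 0 0 0; 40 0 0 0 0 0 0; 40 0 0 0 0 0 0; 40 0 0 0 0 0 0" --grip_force 25

```text
time: 22.9
tool_pos: [0.4317, 0.1959, 0.0456]
orientation: [0.444, 3.108, -0.001]
wrist_force: [-0.7, -0.7, 6.1]
width: 0.564
grip_force: 25.0
```

```bash
python3 - <<'E'
from mm import *
st(); s=status.observe(); p=s['tool_pos']
xf,yb=.578,-.143
plan([(p[0],p[1],.16,2.87,40),(.50,yb,.14,np.pi,40),(xf,yb,.075,np.pi,40,0,.02)])
E
```

```text
t22.90 p [0.432 0.196 0.046] yaw 2.858 z [ 0.002 -0.001 -1.   ] F [-0.7 -0.7  6.1] w 0.564 g 25.0
40 0 0 -0.95 0 0.01 -0.04; 40 0 0 -0.95 0 0.01 -0.04; 40 0 0 -0.96 0 0.01 -0.04; 40 -0.44 -0.86 0.06 0 0 -0.3; 40 -0.41 -0.87 0.06 0 0 -0.3; 40 -0.38 -0.88 0.05 0 0 -0.3; 40 -0.36 -0.89 0.06 0 0 -0.3; 40 -0.33 -0.9 0.05 0 0 -0.3; 40 -0.3 -0.91 0.06 0 0 -0.3; 40 -0.28 -0.92 0.05 0 0 -0.31
40 -0.25 -0.93 0.06 0 0 -0.3; 40 -0.21 -0.93 0.05 0 0 -0.31; 40 -0.33 0 0.27 0 0 0; 40 -0.32 0 0.27 0 0 0; 40 -0.33 0 0.27 0 0 0; 40 -0.32 0 0.27 0 0 0; 40 -0.33 0 0.27 0 0 0; 40 -0.32 -0.01 0.27 0 0 0
```

>>> send_rows --commands "40 0 0 -0.95 0 0 0; 40 0 0 -0.95 0 0 0; 40 0 0 -0.96 0 0 0; 40 -0.44 -0.86 0.06 0 0 -0.32; 40 -0.41 -0.87 0.06 0 0 -0.32; 40 -0.38 -0.88 0.05 0 0 -0.31; 40 -0.36 -0.89 0.06 0 0 -0.32; 40 -0.33 -0.9 0.05 0 0 -0.31; 40 -0.3 -0.91 0.06 0 0 -0.32; 40 -0.28 -0.92 0.05 0 0 -0.31"

```text
time: 24.15
tool_pos: [0.4822, -0.0692, 0.1435]
orientation: [0.097, 3.14, -0.001]
wrist_force: [-0.1, -0.4, -2.0]
width: 0.561
grip_force: 25.0
```

>>> send_rows --commands "40 -0.25 -0.93 0.06 0 0 -0.32; 40 -0.21 -0.93 0.05 0 0 -0.31; 40 -0.32 0 0.4 0 0 0; 40 -0.32 0 0.4 0 0 0; 40 -0.32 0 0.4 0 0 0; 40 -0.3 0 0.38 0 0 0; 40 0 0 0 0 0 0; 40 0 0 0 0 0 0"

```text
time: 25.15
tool_pos: [0.5474, -0.1432, 0.0765]
orientation: [-0.001, 3.141, -0.001]
wrist_force: [0.4, -0.1, -1.9]
width: 0.564
grip_force: 25.0
```

```bash
python3 - <<'E'
from mm import *
st(); snap('wrist','w6.png')
E
```

```text
t25.15 p [ 0.547 -0.143  0.076] yaw -3.141 z [ 0.    -0.001 -1.   ] F [ 0.4 -0.1 -1.9] w 0.564 g 25.0
```

View pics/w6.png

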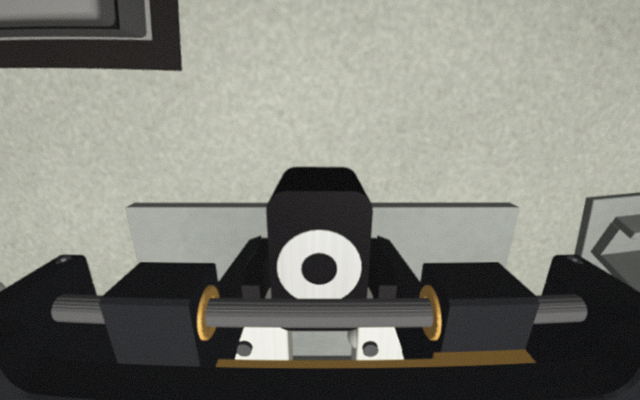

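The cassette is held centred at columns 268–372. The dock's front edge runs from column 128 to 517, and the bay gap is at 288–357 near row 345. Checking the centre offset.

```bash
python3 - <<'E'
from mm import *
c=eyes.calibration('wrist')
print(onz(c,128,204,.012),onz(c,517,204,.012))
print('gap',onz(c,289,345,.042),onz(c,357,345,.042),'balls',onz(c,245,349,.042),onz(c,371,349,.042))
print('disc',onz(c,319.5,266,.067+.0185),'front',onz(c,269,200,.0855),onz(c,372,200,.0855))
E
```

```text
[ 0.536 -0.289  0.012] [0.536 0.005 0.012]
gap [ 0.639 -0.167  0.042] [ 0.639 -0.116  0.042] balls [ 0.643 -0.201  0.042] [ 0.643 -0.105  0.042]
disc [ 0.543 -0.144  0.085] front [ 0.508 -0.168  0.085] [ 0.508 -0.12   0.085]
```

>>> send_rows --commands "40 0 0.05 0.12 0 0 0; 40 0 0 0.12 0 0 0; 40 0 0 0.12 0 0 0; 40 0 0 0.06 0 0 0; 40 0 0 0 0 0 0"

```text
time: 25.82
tool_pos: [0.5477, -0.1413, 0.0593]
orientation: [-0.0, 3.141, -0.001]
wrist_force: [0.3, -0.7, -2.3]
width: 0.565
grip_force: 25.0
```

>>> send_rows --commands "40 -0.12 0 0 0 0 0; 40 -0.12 0 0 0 0 0; 40 -0.12 0 0 0 0 0; 40 -0.12 0 0 0 0 0"

```text
time: 26.32
tool_pos: [0.5675, -0.1414, 0.0597]
orientation: [-0.0, 3.141, -0.002]
wrist_force: [0.2, 0.2, -1.8]
width: 0.569
grip_force: 25.0
```

>>> send_rows --commands "40 -0.12 0 0 0 0 0; 40 -0.12 0 0 0 0 0; 40 -0.12 0 0 0 0 0"

```text
time: 26.7
tool_pos: [0.5818, -0.1414, 0.0596]
orientation: [-0.0, 3.141, -0.002]
wrist_force: [0.1, -0.0, -1.8]
width: 0.566
grip_force: 25.0
```

>>> send_rows --commands "40 0 0 0.04 0 0 0; 40 0 0 0.02 0 0 0; 40 0 0 0 0 0 0; 62 0 0 0 0 0 0; 62 0 0 0 0 0 0; 62 0 0 0 0 0 0; 62 0 0 -0.6 0 0 0; 62 0 0 -1 0 0 0; 62 0 0 -0.6 0 0 0; 0 1 0 -0.2 0 0 0"

```text
time: 27.95
tool_pos: [0.5436, -0.1423, 0.1556]
orientation: [-0.002, 3.136, -0.006]
wrist_force: [0.3, -0.2, 0.2]
width: 0.613
grip_force: 0.0
```

```bash
python3 - <<'E'
from mm import *
st(); im,c=snap('wrist'); cv2.imwrite('pics/w7.png',im[:,:,::-1]); g=cv2.cvtColor(im,cv2.COLOR_RGB2GRAY)
xc=.579
plan([(.50,-.1415,.13,np.pi,0),(.50,-.1415,.03,np.pi,0,0,.03)])
E
```

```text
t27.95 p [ 0.544 -0.142  0.156] yaw -3.140 z [ 0.006 -0.004 -1.   ] F [ 0.3 -0.2  0.2] w 0.613 g 0.0
0 0.47 -0.01 0.3 -0.01 -0.01 0.01; 0 0.48 0 0.3 0 0 0; 0 0 0 0.63 0 0 0; 0 0 0 0.62 0 0 0; 0 0 0 0.63 0 0 0; 0 0 0 0.62 0 0 0
```

>>> send_rows --commands "0 0.47 -0.01 0.3 0 0 0; 0 0.48 0 0.3 0 0 0; 0 0 0 0.63 0 0 0; 0 0 0 0.62 0 0 0; 0 0 0 0.63 0 0 0; 0 0 0 0.62 0 0 0; 0 0 0 0 0 0 0; 0 -0.25 0 0 0 0 0; 0 -0.25 0 0 0 0 0; 0 -0.25 0 0 0 0 0"

```text
time: 29.25
tool_pos: [0.5348, -0.1421, 0.0302]
orientation: [-0.001, 3.14, -0.003]
wrist_force: [-2.3, -0.5, 1.2]
width: 0.003
grip_force: 1.0
```

>>> send_rows --commands "0 -0.2 0 0 0 0 0; 0 -0.2 0 0 0 0 0; 0 -0.2 0 0 0 0 0"

```text
time: 29.62
tool_pos: [0.556, -0.1421, 0.029]
orientation: [0.001, -3.138, 0.002]
wrist_force: [-10.6, -3.3, 7.6]
width: -0.003
grip_force: 5.4
```

>>> send_rows --commands "0 -0.2 0 0 0 0 0; 0 -0.2 0 0 0 0 0"

```text
time: 29.88
tool_pos: [0.5724, -0.1423, 0.029]
orientation: [0.0, -3.139, 0.002]
wrist_force: [-8.2, -3.3, 5.5]
width: 0.001
grip_force: 4.1
```

```bash
python3 -c "
from mm import *
st()"
```

```text
t29.88 p [ 0.572 -0.142  0.029] yaw -3.142 z [-0.002 -0.001 -1.   ] F [-8.2 -3.3  5.5] w 0.001 g 4.1
```

>>> send_rows --commands "0 -0.1 0 0 0 0 0; 0 -0.1 0 0 0 0 0"

```text
time: 30.12
tool_pos: [0.5807, -0.1423, 0.029]
orientation: [-0.0, -3.14, 0.002]
wrist_force: [-6.0, -2.3, 2.8]
width: 0.003
grip_force: 3.1
```

>>> send_rows --commands "0 -0.1 0 0 0 0 0; 0 0 0 0 0 0 0"

```text
time: 30.38
tool_pos: [0.586, -0.1419, 0.0291]
orientation: [-0.0, 3.14, -0.002]
wrist_force: [0.6, -0.3, -0.2]
width: 0.003
grip_force: 0.1
```

>>> send_rows --commands "0 -0.08 0 0 0 0 0; 0 0 0 0 0 0 0"

```text
time: 30.62
tool_pos: [0.5891, -0.1417, 0.0292]
orientation: [-0.001, 3.14, -0.002]
wrist_force: [-0.4, 0.0, -0.7]
width: 0.007
grip_force: 0.0
```

>>> send_rows --commands "0 -0.06 0 0 0 0 0; 0 0 0 0 0 0 0"

```text
time: 30.88
tool_pos: [0.5905, -0.1417, 0.0291]
orientation: [0.001, -3.141, 0.001]
wrist_force: [-4.6, -1.3, 2.4]
width: 0.002
grip_force: 2.5
```

>>> send_rows --commands "0 -0.06 0 0 0 0 0; 0 0 0 0 0 0 0"

```text
time: 31.12
tool_pos: [0.5904, -0.1416, 0.0291]
orientation: [0.001, -3.135, -0.0]
wrist_force: [-17.4, -0.0, 13.4]
width: 0.005
grip_force: 8.6
```

```bash
python3 -c "
from mm import *
st(); snap('scene','s3.png')"
```

```text
t31.12 p [ 0.59  -0.142  0.029] yaw -3.141 z [-0.006  0.    -1.   ] F [-17.4  -0.   13.4] w 0.005 g 8.6
```

```bash
python3 -c "
from mm import *
plan([(.53,-.142,.03,np.pi,80,0,.03),(.50,-.10,.2,np.pi,80),(.46,.30,.3,2.86,80)])"
```

```text
80 0.76 0 -0.01 0 -0.03 0; 80 0.75 -0.01 0 0 -0.03 0.01; 80 0.15 0.21 -0.85 0 0 0; 80 0.15 0.21 -0.85 0 0 0; 80 0.15 0.21 -0.85 0 0 0; 80 0.15 0.21 -0.85 0 0 0; 80 0.15 0.21 -0.85 0 0 0; 80 0.09 0.91 -0.23 0 0 0.26; 80 0.12 0.91 -0.23 0 0 0.26; 80 0.14 0.9 -0.23 0 0 0.25
80 0.16 0.9 -0.23 0 0 0.26; 80 0.18 0.89 -0.23 0 0 0.25; 80 0.21 0.89 -0.23 0 0 0.26; 80 0.23 0.89 -0.22 0 0 0.25; 80 0.25 0.88 -0.23 0 0 0.26; 80 0.27 0.87 -0.22 0 0 0.25; 80 0.3 0.86 -0.23 0 0 0.26; 80 0.32 0.86 -0.22 0 0 0.25
```

>>> send_rows --commands "0 0.76 0 0 0 0 0; 20 0.75 0 0 0 0 0; 80 0.15 0.21 -0.85 0 0 0; 80 0.15 0.21 -0.85 0 0 0; 80 0.15 0.21 -0.85 0 0 0; 80 0.15 0.21 -0.85 0 0 0; 80 0.15 0.21 -0.85 0 0 0; 80 0.09 0.91 -0.23 0 0 0.26; 80 0.12 0.91 -0.23 0 0 0.26; 80 0.14 0.9 -0.23 0 0 0.25"

```text
time: 32.42
tool_pos: [0.492, 0.0106, 0.2273]
orientation: [0.122, 3.136, -0.001]
wrist_force: [0.1, -0.0, 0.1]
width: 0.906
grip_force: 0.0
```

>>> send_rows --commands "80 0.16 0.9 -0.23 0 0 0.26; 80 0.18 0.89 -0.23 0 0 0.25; 80 0.21 0.89 -0.23 0 0 0.26; 80 0.23 0.89 -0.22 0 0 0.25; 80 0.25 0.88 -0.23 0 0 0.26; 80 0.27 0.87 -0.22 0 0 0.25; 80 0.3 0.86 -0.23 0 0 0.26; 80 0.32 0.86 -0.22 0 0 0.25; 80 0 0 0 0 0 0; 80 0 0 0 0 0 0"

```text
time: 33.67
tool_pos: [0.4624, 0.3002, 0.2983]
orientation: [0.438, 3.11, -0.002]
wrist_force: [0.4, 0.4, -0.7]
width: 0.909
grip_force: 0.0
```

```bash
python3 - <<'E'
from mm import *
st(); im,c=snap('wrist','w8.png'); o=[q for q in cass(c,im) if q[0]<.55]
looksc('scene')
for x,y,a in o: plan([(x,y,.13,a+np.pi,80),(x,y,.045,a+np.pi,80,0,.03)])
E
```

```text
t33.67 p [0.462 0.3   0.298] yaw 2.862 z [ 0.001 -0.001 -1.   ] F [ 0.4  0.4 -0.7] w 0.909 g 0.0
cass px (323, 111, 38, 61) disc [0.436 0.336] rect c [0.436 0.336] size [0.048 0.078] long yaw -0.278
scene(177, 199, 37, 26) c [ 0.361 -0.331] size [0.095 0.065] yaw -0.048
scene(164, 197, 73, 55) c [ 0.361 -0.331] size [0.095 0.065] yaw -0.048
80 0.18 0.14 0.84 0 0 -0.01; 80 0.18 0.14 0.84 0 0 -0.01; 80 0.18 0.14 0.84 0 0 -0.01; 80 0.18 0.14 0.84 -0.01 0 0; 80 0.17 0.14 0.84 0 0.01 -0.01; 80 0 0 0.71 0 0 0; 80 0 0 0.71 0 0 0; 80 0 0 0.71 0 0 0
```

>>> send_rows --commands "80 0.18 0.14 0.84 0 0 0; 80 0.18 0.14 0.84 0 0 0; 80 0.18 0.14 0.84 0 0 0; 80 0.18 0.14 0.84 0 0 0; 80 0.17 0.14 0.84 0 0 0; 80 0 0 0.71 0 0 0; 80 0 0 0.71 0 0 0; 80 0 0 0.71 0 0 0; 80 0 0 0 0 0 0; 40 0 0 0 0 0 0"

```text
time: 35.02
tool_pos: [0.4371, 0.3368, 0.0463]
orientation: [0.441, 3.109, -0.001]
wrist_force: [0.5, -0.4, -0.6]
width: 0.818
grip_force: 0.0
```

>>> send_rows --commands "40 0 0 0 0 0 0; 40 0 0 0 0 0 0; 40 0 0 0 0 0 0; 40 0 0 0 0 0 0; 40 0 0 0 0 0 0"

```text
time: 35.65
tool_pos: [0.4369, 0.3373, 0.0464]
orientation: [0.439, 3.108, -0.0]
wrist_force: [-0.8, -1.1, 5.5]
width: 0.561
grip_force: 25.0
```

```bash
python3 -c "
from mm import *
st(); p=status.observe()['tool_pos']
plan([(p[0],p[1],.18,2.862,40),(.47,-.02,.17,np.pi,40),(.548,-.0465,.076,np.pi,40,0,.025)])"
```

```text
t35.65 p [0.437 0.337 0.046] yaw 2.861 z [ 0.002 -0.    -1.   ] F [-0.8 -1.1  5.5] w 0.561 g 25.0
40 0 0 -0.84 0 0.01 0; 40 0 0 -0.83 0 0 0; 40 0 0 -0.84 0 0.01 -0.01; 40 0 0 -0.83 0 0 0; 40 -0.36 -0.93 0.03 0 0 -0.31; 40 -0.33 -0.94 0.03 0 0 -0.31; 40 -0.31 -0.95 0.03 0 0 -0.31; 40 -0.28 -0.96 0.03 0 0 -0.31; 40 -0.24 -0.97 0.03 0 0 -0.31; 40 -0.22 -0.97 0.02 0 0 -0.31
40 -0.18 -0.98 0.03 0 0 -0.31; 40 -0.16 -0.98 0.02 0 0 -0.31; 40 -0.12 -0.99 0.03 0 0 -0.32; 40 -0.39 -0.13 0.47 0 0 0; 40 -0.39 -0.13 0.47 0 0 0; 40 -0.39 -0.13 0.47 0 0 0; 40 -0.39 -0.14 0.47 0 0 0; 40 -0.39 -0.13 0.47 0 0 0
```

>>> send_rows --commands "40 0 0 -0.84 0 0 0; 40 0 0 -0.83 0 0 0; 40 0 0 -0.84 0 0 0; 40 0 0 -0.83 0 0 0; 40 -0.36 -0.93 0.03 0 0 -0.31; 40 -0.33 -0.94 0.03 0 0 -0.31; 40 -0.31 -0.95 0.03 0 0 -0.31; 40 -0.28 -0.96 0.03 0 0 -0.31; 40 -0.24 -0.97 0.03 0 0 -0.31; 40 -0.22 -0.97 0.02 0 0 -0.31"

```text
time: 36.9
tool_pos: [0.4576, 0.0976, 0.1721]
orientation: [0.147, 3.138, -0.002]
wrist_force: [0.5, -0.1, -2.8]
width: 0.565
grip_force: 25.0
```

>>> send_rows --commands "40 -0.18 -0.98 0.03 0 0 -0.31; 40 -0.16 -0.98 0.02 0 0 -0.31; 40 -0.12 -0.99 0.03 0 0 -0.32; 40 -0.39 -0.13 0.47 0 0 0; 40 -0.39 -0.13 0.47 0 0 0; 40 -0.39 -0.13 0.47 0 0 0; 40 -0.39 -0.14 0.47 0 0 0; 40 -0.39 -0.13 0.47 0 0 0; 40 0 0 0 0 0 0; 40 0 0 0 0 0 0"

```text
time: 38.15
tool_pos: [0.5465, -0.0465, 0.0756]
orientation: [0.001, 3.142, -0.001]
wrist_force: [-0.3, -0.0, -2.7]
width: 0.563
grip_force: 25.0
```

```bash
python3 - <<'E'
from mm import *
st(); im,c=snap('wrist','w9.png'); g=cv2.cvtColor(im,cv2.COLOR_RGB2GRAY)
r=g[345,230:420].astype(int); print(np.where(abs(np.diff(r))>25)[0]+230)
r=g[225,230:420].astype(int); print(np.where(abs(np.diff(r))>40)[0]+230)
E
```

```text
t38.15 p [ 0.546 -0.046  0.076] yaw 3.141 z [ 0.    -0.001 -1.   ] F [-0.3 -0.  -2.7] w 0.563 g 25.0
[246 247 248 249 284 285 290 355 360 361 362 372 373 374 391 399 400]
[265 266 267 370 371]
```

>>> send_rows --commands "40 0 0.05 0.12 0 0 0; 40 0 0 0.12 0 0 0; 40 0 0 0.1 0 0 0; 40 0 0 0.06 0 0 0; 40 0 0 0 0 0 0; 40 -0.12 0 0 0 0 0; 40 -0.12 0 0 0 0 0; 40 -0.12 0 0 0 0 0; 40 -0.12 0 0 0 0 0"

```text
time: 39.33
tool_pos: [0.5667, -0.0449, 0.0595]
orientation: [0.001, 3.14, -0.002]
wrist_force: [0.1, -0.1, -1.8]
width: 0.567
grip_force: 25.0
```

>>> send_rows --commands "40 -0.12 0 0 0 0 0; 40 -0.12 0 0 0 0 0; 40 -0.12 0 0 0 0 0"

```text
time: 39.7
tool_pos: [0.581, -0.0448, 0.0595]
orientation: [0.001, 3.141, -0.002]
wrist_force: [-0.4, -0.2, -2.2]
width: 0.565
grip_force: 25.0
```

Clean entry again. Release, retreat, close and push.

>>> send_rows --commands "40 0 0 0.04 0 0 0; 40 0 0 0.02 0 0 0; 40 0 0 0 0 0 0; 62 0 0 0 0 0 0; 62 0 0 0 0 0 0; 62 0 0 0 0 0 0; 62 0 0 -0.6 0 0 0; 62 0 0 -1 0 0 0; 62 0 0 -0.6 0 0 0; 0 1 0 -0.2 0 0 0"

```text
time: 40.95
tool_pos: [0.5429, -0.0455, 0.1555]
orientation: [0.001, 3.135, -0.004]
wrist_force: [-0.6, 0.4, 0.6]
width: 0.616
grip_force: 0.0
```

>>> send_rows --commands "0 0.47 -0.03 0.3 0 0 0; 0 0.48 0 0.3 0 0 0; 0 0 0 0.63 0 0 0; 0 0 0 0.62 0 0 0; 0 0 0 0.63 0 0 0; 0 0 0 0.62 0 0 0; 0 0 0 0 0 0 0; 0 -0.25 0 0 0 0 0; 0 -0.25 0 0 0 0 0; 0 -0.25 0 0 0 0 0"

```text
time: 42.2
tool_pos: [0.5342, -0.0462, 0.0301]
orientation: [0.001, 3.139, -0.002]
wrist_force: [-2.0, -0.1, 1.4]
width: 0.008
grip_force: 1.0
```

>>> send_rows --commands "0 -0.2 0 0 0 0 0; 0 -0.2 0 0 0 0 0; 0 -0.2 0 0 0 0 0"

```text
time: 42.58
tool_pos: [0.554, -0.0461, 0.0285]
orientation: [-0.0, -3.135, 0.001]
wrist_force: [-11.6, -3.3, 6.9]
width: 0.004
grip_force: 5.3
```

>>> send_rows --commands "0 -0.2 0 0 0 0 0; 0 -0.2 0 0 0 0 0; 0 -0.1 0 0 0 0 0; 0 -0.1 0 0 0 0 0"

```text
time: 43.08
tool_pos: [0.5796, -0.0465, 0.0285]
orientation: [-0.002, -3.139, 0.002]
wrist_force: [-5.1, -3.4, 0.4]
width: 0.008
grip_force: 2.7
```

>>> send_rows --commands "0 -0.1 0 0 0 0 0; 0 0 0 0 0 0 0"

```text
time: 43.32
tool_pos: [0.5851, -0.046, 0.0289]
orientation: [0.001, 3.14, -0.001]
wrist_force: [-0.1, 0.2, -1.1]
width: 0.008
grip_force: 0.2
```

>>> send_rows --commands "0 -0.1 0 0 0 0 0; 0 -0.04 0 0 0 0 0; 0 0 0 0 0 0 0"

```text
time: 43.7
tool_pos: [0.5903, -0.0461, 0.0292]
orientation: [0.001, 3.141, -0.002]
wrist_force: [-2.4, 0.3, 1.9]
width: 0.005
grip_force: 1.4
```

>>> send_rows --commands "0 -0.06 0 0 0 0 0; 0 0 0 0 0 0 0"

```text
time: 43.95
tool_pos: [0.5902, -0.046, 0.0291]
orientation: [-0.001, -3.137, 0.001]
wrist_force: [-14.0, -1.1, 10.5]
width: 0.005
grip_force: 7.1
```

Both cassettes are home against the hard stop. Backing off and looking at the stand and rack.

```bash
sed -i 's/from_rotvec(\[0,tilt,0\])/from_rotvec([tilt,0,0])/; s/tilt about tool y/tilt about tool x/' h.py; python3 -c "
from mm import *
plan([(.53,-.046,.03,np.pi,88,0,.03),(.50,0.0,.2,np.pi,88),(.53,.24,.32,np.pi,88)])"
```

```text
88 0.75 0 -0.01 0 -0.02 0; 88 0.76 0 -0.01 -0.01 -0.03 -0.01; 88 0.15 0.23 -0.85 0 0 0; 88 0.15 0.23 -0.85 0 0 0; 88 0.15 0.23 -0.85 0 0 0; 88 0.15 0.23 -0.85 0 0 0; 88 0.14 0.23 -0.85 0 0 0; 88 -0.11 0.86 -0.43 0 0 0; 88 -0.11 0.86 -0.43 0 0 0; 88 -0.11 0.86 -0.43 0 0 0
88 -0.1 0.86 -0.43 0 0 0; 88 -0.11 0.85 -0.43 0 0 0; 88 -0.1 0.86 -0.42 0 0 0; 88 -0.11 0.85 -0.43 0 0 0
```

>>> send_rows --commands "0 0.75 0 0 0 0 0; 20 0.76 0 0 0 0 0; 88 0.15 0.23 -0.85 0 0 0; 88 0.15 0.23 -0.85 0 0 0; 88 0.15 0.23 -0.85 0 0 0; 88 0.15 0.23 -0.85 0 0 0; 88 0.14 0.23 -0.85 0 0 0; 88 -0.11 0.86 -0.43 0 0 0; 88 -0.11 0.86 -0.43 0 0 0; 88 -0.11 0.86 -0.43 0 0 0"

```text
time: 45.2
tool_pos: [0.5164, 0.1046, 0.2516]
orientation: [0.001, 3.138, -0.001]
wrist_force: [-0.0, -0.5, -0.4]
width: 0.989
grip_force: 0.0
```

>>> send_rows --commands "88 -0.1 0.86 -0.43 0 0 0; 88 -0.11 0.85 -0.43 0 0 0; 88 -0.1 0.86 -0.42 0 0 0; 88 -0.11 0.85 -0.43 0 0 0; 88 0 0 0 0 0 0; 88 0 0 0 0 0 0"

```text
time: 45.95
tool_pos: [0.5325, 0.24, 0.3183]
orientation: [0.001, 3.141, -0.002]
wrist_force: [-0.4, 0.8, -0.4]
width: 1.0
grip_force: 0.0
```

```bash
python3 - <<'E'
from mm import *
st(); im,c=snap('wrist','w10.png'); looksc('scene')
print(np.array(c['T'])[:3,3],[proj(c,p) for p in [(.591,.351,.108),(.57,.138,.024),(.56,-.142,.067)]])
E
```

```text
t45.95 p [0.532 0.24  0.318] yaw 3.141 z [ 0.001 -0.001 -1.   ] F [-0.4  0.8 -0.4] w 1.000 g 0.0
scene(177, 199, 37, 26) c [ 0.361 -0.331] size [0.095 0.065] yaw -0.052
scene(164, 198, 73, 54) c [ 0.361 -0.331] size [0.095 0.065] yaw -0.052
[0.451 0.239 0.453] [array([405.293, 218.488]), array([254.432, 185.718]), array([ 59.853, 187.505])]
```

View pics/w10.png

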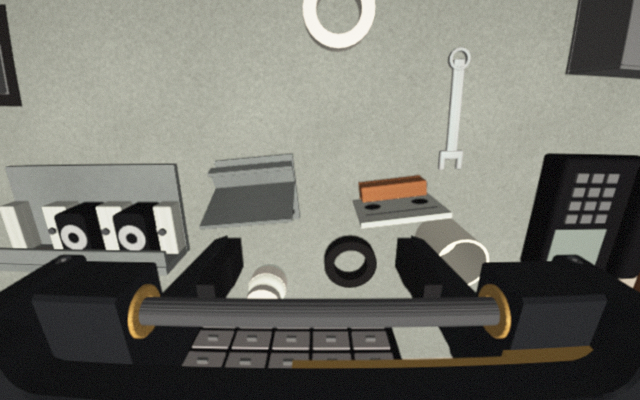

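Both cassettes sit in their bays at (75,230) and (133,230). The stand is at (252,188), the plate in the rack at (400,205). I'm making one enlarged composite of stand and template for measuring.

```bash
python3 - <<'E'
from mm import *
im=lambda n:cv2.imread('pics/'+n)
sc,_=snap('scene'); sd,_=snap('side')
r=lambda a,f:cv2.resize(a,None,fx=f,fy=f,interpolation=cv2.INTER_CUBIC)
A=r(im('w10.png')[145:240,195:465],2.9)
B=r(sc[140:225,335:465,::-1],3.4); C=r(sd[195:305,225:325,::-1],2.6)
o=np.zeros((A.shape[0]+max(B.shape[0],C.shape[0]),800,3),'uint8'); o[:A.shape[0],:A.shape[1]]=A; y=A.shape[0]; o[y:y+B.shape[0],:B.shape[1]]=B; o[y:y+C.shape[0],460:460+C.shape[1]]=C
cv2.imwrite('pics/comp.png',o); print(A.shape,B.shape,C.shape)
E
```

```text
(276, 783, 3) (289, 442, 3) (286, 260, 3)
```

View pics/comp.png

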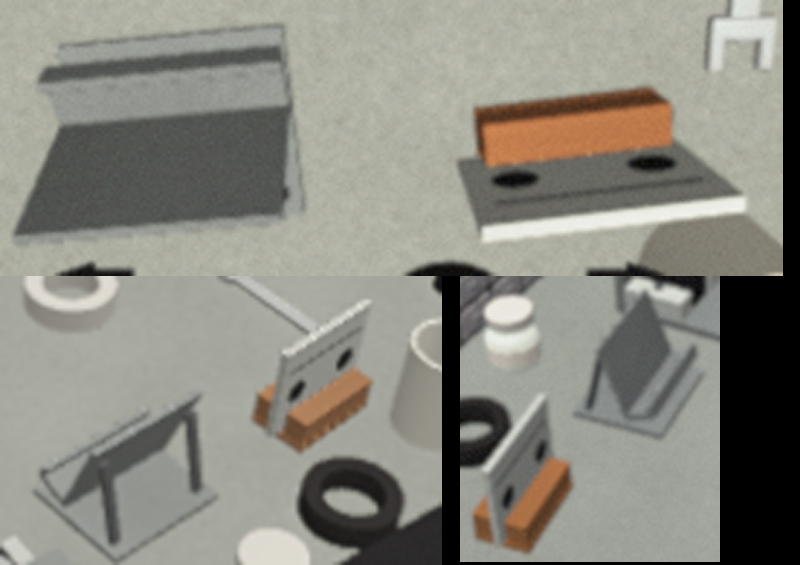

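The composite shows, on top, the ledge–backstop junction from (58,127) to (290,104), the backstop top from (15,232) to (283,213), and the plate's white upper edge from (484,235) to (745,204). Below are the scene and side views of the same.

```bash
python3 - <<'E'
from mm import *
c=eyes.calibration('wrist'); f=lambda u,v:(195+u/2.9,145+v/2.9)
def seg(n,a,b,z):
    p,q=onz(c,*f(*a),z),onz(c,*f(*b),z); print(n,p[:2],q[:2],'mid',(p+q)[:2]/2,'len %.4f'%np.linalg.norm(p-q),'yaw %.3f'%np.arctan2(-(q-p)[0],(q-p)[1]))
seg('junction',(58,127),(290,104),.024); seg('backtop',(15,233),(283,214),.106)
seg('tpl near',(484,229),(745,198),.108); seg('tpl far',(485,241),(745,211),.108)
seg('rack top near',(474,109),(652,89),.036)
seg('base',(60,47),(284,25),.0)
cs,cd=eyes.calibration('scene'),eyes.calibration('side')
S=lambda u,v:(335+u/3.4,140+(v-276)/3.4); D=lambda u,v:(225+(u-460)/2.6,195+(v-276)/2.6)
def tri(a,b):
    o1,d1=ray(cs,*S(*a)); o2,d2=ray(cd,*D(*b)); t=np.linalg.lstsq(np.c_[d1,-d2],o2-o1,rcond=None)[0]; p,q=o1+t[0]*d1,o2+t[1]*d2
    return (p+q)/2,np.linalg.norm(p-q)
print('tpl +y',tri((367,303),(487,468)),'-y',tri((283,354),(546,398)))
print('stand top +y',tri((199,396),(602,352)),'-y',tri((97,456),(643,292)))
E
```

```text
junction [0.574 0.075] [0.562 0.201] mid [0.568 0.138] len 0.1268 yaw 0.098
backtop [0.601 0.08 ] [0.592 0.203] mid [0.597 0.142] len 0.1236 yaw 0.076
tpl near [0.599 0.294] [0.584 0.411] mid [0.591 0.352] len 0.1180 yaw 0.123
tpl far [0.604 0.295] [0.59  0.412] mid [0.597 0.353] len 0.1181 yaw 0.120
rack top near [0.562 0.297] [0.551 0.389] mid [0.556 0.343] len 0.0927 yaw 0.115
base [0.535 0.072] [0.524 0.197] mid [0.529 0.134] len 0.1254 yaw 0.092
tpl +y (array([0.587, 0.408, 0.106]), np.float64(0.004464215354673697)) -y (array([0.597, 0.295, 0.103]), np.float64(0.003943111087841371))
stand top +y (array([0.592, 0.2  , 0.098]), np.float64(0.008834049852786893)) -y (array([0.606, 0.082, 0.1  ]), np.float64(0.004344883478647141))
```

```bash
python3 -c "
from mm import *
plan([(.594,.3525,.18,1.691,40),(.594,.3525,.111,1.691,40,0,.025)])"
```

```text
40 -0.1 0.19 0.23 0 0 0.97; 40 -0.08 0.2 0.23 0 0 0.97; 40 -0.06 0.21 0.23 0 0 0.97; 40 -0.04 0.21 0.23 0 0 0.96; 40 -0.02 0.21 0.23 0 0 0.97; 40 0 0.22 0.23 0 0 0.96; 40 0.02 0.21 0.23 0 0 0.97; 40 0.04 0.21 0.23 0 0 0.96; 40 0.06 0.21 0.23 0 0 0.97; 40 0.08 0.2 0.23 0 0 0.96
40 0.09 0.19 0.23 0 0 0.97; 40 0.11 0.18 0.23 0 0 0.96; 40 0.13 0.17 0.23 0 0 0.97; 40 0.15 0.16 0.23 0 0.01 0.96; 40 0.16 0.15 0.23 0 0 0.97; 40 0 0 0.58 0 0 0; 40 0 0 0.57 0 0 0; 40 0 0 0.58 0 0 0
```

>>> send_rows --commands "40 -0.1 0.19 0.23 0 0 0.97; 40 -0.08 0.2 0.23 0 0 0.97; 40 -0.06 0.21 0.23 0 0 0.97; 40 -0.04 0.21 0.23 0 0 0.96; 40 -0.02 0.21 0.23 0 0 0.97; 40 0 0.22 0.23 0 0 0.96; 40 0.02 0.21 0.23 0 0 0.97; 40 0.04 0.21 0.23 0 0 0.96; 40 0.06 0.21 0.23 0 0 0.97; 40 0.08 0.2 0.23 0 0 0.96"

```text
time: 47.4
tool_pos: [0.573, 0.3157, 0.226]
orientation: [1.466, 2.778, -0.002]
wrist_force: [0.6, 0.7, 0.6]
width: 0.448
grip_force: 0.0
```

>>> send_rows --commands "40 0.09 0.19 0.23 0 0 0.97; 40 0.11 0.18 0.23 0 0 0.96; 40 0.13 0.17 0.23 0 0 0.97; 40 0.15 0.16 0.23 0 0 0.96; 40 0.16 0.15 0.23 0 0 0.97; 40 0 0 0.58 0 0 0; 40 0 0 0.57 0 0 0; 40 0 0 0.58 0 0 0; 40 0 0 0 0 0 0; 40 0 0 0 0 0 0"

```text
time: 48.65
tool_pos: [0.5948, 0.3533, 0.1123]
orientation: [2.083, 2.35, 0.001]
wrist_force: [1.4, -0.7, 1.2]
width: 0.455
grip_force: 0.0
```

```bash
python3 - <<'E'
from mm import *
st(); im,c=snap('side','s5.png'); 
p=status.observe()['tool_pos']
# where the TCP and tips project, and the plate's dark/white columns in the wrist view
print(proj(c,p),proj(c,p-[0,0,.011]),proj(c,[.594,.3525,.108]))
E
```

```text
t48.65 p [0.595 0.353 0.112] yaw 1.691 z [ 0.002 -0.001 -1.   ] F [ 1.4 -0.7  1.2] w 0.455 g 0.0
[244.611 252.599] [245.091 255.894] [245.387 253.941]
```

>>> send_rows --commands "40 0 0 0.04 0 0 0; 4 0 0 0 0 0 0; 4 0 0 0 0 0 0; 4 0 0 0 0 0 0; 4 0 0 0 0 0 0; 4 0 0 0 0 0 0; 4 0 0 0 0 0 0" --grip_force 40

```text
time: 49.58
tool_pos: [0.5942, 0.3536, 0.11]
orientation: [2.082, 2.351, -0.0]
wrist_force: [0.2, -0.1, -0.1]
width: 0.084
grip_force: 40.0
```

>>> send_rows --commands "4 0 0 -0.15 0 0 0; 4 0 0 -0.2 0 0 0; 4 0 0 -0.3 0 0 0"

```text
time: 49.95
tool_pos: [0.5939, 0.3535, 0.1362]
orientation: [2.082, 2.351, -0.001]
wrist_force: [0.4, -0.0, -1.7]
width: 0.084
grip_force: 40.0
```

```bash
cat > stand.py <<'E'
from mm import *
xs=np.array([np.cos(.09),np.sin(.09),0]); Z=np.array([0,0,1.]); u=lambda a:np.sin(a)*xs+np.cos(a)*Z
L=np.array([.568,.138,.0254])-.0038*xs
def tcp(a,lift,fwd): return L-fwd*xs*np.cos(.35)+fwd*Z*np.sin(.35)+lift*u(.35)+.102*u(a)
E
python3 -c "
from stand import *
a=.31; t=tcp(a,.08,.003); e=tcp(a,.012,.003); print(t,e)
plan([(.594,.3535,.24,1.691,4),(t[0],t[1],.25,1.661,4,a),(*t,1.661,4,a,.03),(*e,1.661,4,a,.015)])"
```

```text
[0.62  0.143 0.199] [0.596 0.141 0.135]
4 0 0 -0.86 0 0 0; 4 0 0 -0.87 0 0.01 0; 4 0 0 -0.86 0 0 0.01; 4 -0.89 0 -0.04 0.52 0.01 0.05; 4 -0.88 0 -0.04 0.52 0.01 0.05; 4 -0.89 0.01 -0.05 0.51 0.01 0.05; 4 -0.88 0.01 -0.05 0.52 0.01 0.05; 4 -0.89 0.01 -0.04 0.51 0 0.05; 4 -0.88 0.01 -0.05 0.52 0.01 0.05; 4 0 0.2 0.61 0 0 0
4 0 0.19 0.61 0 0 0; 4 0 -0.01 0.34 0 0 0; 4 0 -0.01 0.34 0 0 0; 4 0 -0.01 0.34 0 0 0; 4 0 -0.02 0.34 0 0 0; 4 0 -0.01 0.34 0 0 0
```

>>> send_rows --commands "4 0 0 -0.86 0 0 0; 4 0 0 -0.87 0 0 0; 4 0 0 -0.86 0 0 0; 4 -0.89 0 -0.04 0.52 0.01 0.05; 4 -0.88 0 -0.04 0.52 0.01 0.05; 4 -0.89 0.01 -0.05 0.51 0.01 0.05; 4 -0.88 0.01 -0.05 0.52 0.01 0.05; 4 -0.89 0.01 -0.04 0.51 0 0.05; 4 -0.88 0.01 -0.05 0.52 0.01 0.05; 4 0 0.2 0.61 0 0 0"

```text
time: 51.2
tool_pos: [0.6229, 0.1399, 0.2269]
orientation: [-1.973, -2.152, 0.331]
wrist_force: [0.4, -0.1, -1.9]
width: 0.085
grip_force: 40.0
```

>>> send_rows --commands "4 0 0.19 0.61 0 0 0; 4 0 -0.01 0.34 0 0 0; 4 0 -0.01 0.34 0 0 0; 4 0 -0.01 0.34 0 0 0; 4 0 -0.02 0.34 0 0 0; 4 0 -0.01 0.34 0 0 0; 4 0 0 0 0 0 0; 4 0 0 0 0 0 0"

```text
time: 52.2
tool_pos: [0.5975, 0.1406, 0.1349]
orientation: [-1.966, -2.153, 0.336]
wrist_force: [-0.4, -0.3, -2.8]
width: 0.085
grip_force: 40.0
```

```bash
python3 - <<'E'
from stand import *
st(); s=status.observe(); print('want',tcp(.31,.012,.003),'zwant',-u(.31))
r=lambda a,f:cv2.resize(a,None,fx=f,fy=f,interpolation=cv2.INTER_CUBIC)
sc,_=snap('scene'); sd,_=snap('side')
o=np.hstack([r(sc[135:235,320:440,::-1],3.3),r(sd[170:270,250:350,::-1],3.3)]); cv2.imwrite('pics/comp2.png',o); print(o.shape)
e=tcp(.31,.0,.003); plan([(*e,1.661,4,.31,.002)])
E
```

```text
t52.20 p [0.598 0.141 0.135] yaw 1.662 z [-0.302 -0.028 -0.953] F [-0.4 -0.3 -2.8] w 0.085 g 40.0
want [0.596 0.141 0.135] zwant [-0.304 -0.027 -0.952]
(330, 726, 3)
4 0 -0.01 0.05 0 0 0; 4 0 0 0.05 0 0 0; 4 0 -0.01 0.04 0 0 0; 4 0 0 0.05 0.01 0 0; 4 0 -0.01 0.04 0 0 0; 4 0 0 0.05 0.01 0.01 0; 4 0 -0.01 0.04 0 0 0
```

View pics/comp2.png

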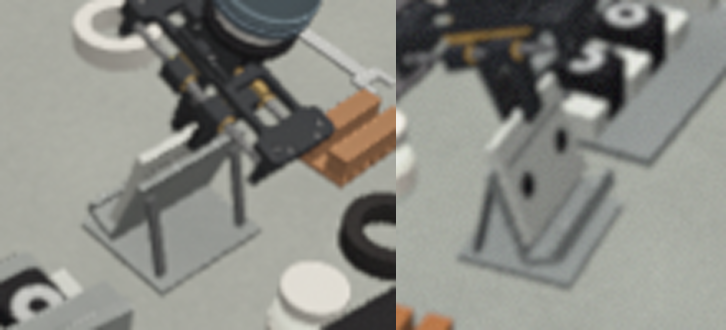

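The plate is held just in front of the backstop, its bottom slightly above the ledge and roughly centred (scene crop 180,170; side crop 540,180). Lowering slowly.

>>> send_rows --commands "4 0 -0.01 0.06 0 0 0; 4 0 -0.01 0.06 0 0 0; 4 0 -0.01 0.06 0 0 0; 4 0 0 0 0 0 0"

```text
time: 52.8
tool_pos: [0.5935, 0.1403, 0.1278]
orientation: [-1.965, -2.152, 0.337]
wrist_force: [0.0, 0.2, -1.6]
width: 0.089
grip_force: 40.0
```

>>> send_rows --commands "4 0 -0.01 0.05 0 0 0; 4 0 0 0 0 0 0"

```text
time: 53.05
tool_pos: [0.5927, 0.1402, 0.1262]
orientation: [-1.965, -2.152, 0.337]
wrist_force: [0.2, -1.6, -2.4]
width: 0.084
grip_force: 40.0
```

>>> send_rows --commands "4 0 0 0.04 0 0 0; 4 0 0 0 0 0 0"

```text
time: 53.3
tool_pos: [0.5922, 0.1402, 0.1247]
orientation: [-1.965, -2.152, 0.337]
wrist_force: [0.7, -0.0, -2.0]
width: 0.086
grip_force: 40.0
```

>>> send_rows --commands "4 0 0 0.03 0 0 0; 4 0 0 0 0 0 0"

```text
time: 53.55
tool_pos: [0.5923, 0.1402, 0.124]
orientation: [-1.966, -2.153, 0.336]
wrist_force: [-0.3, 0.6, -0.3]
width: 0.082
grip_force: 40.0
```

>>> send_rows --commands "4 0 0 0.03 0 0 0; 4 0 0 0 0 0 0"

```text
time: 53.8
tool_pos: [0.5927, 0.1402, 0.1238]
orientation: [-1.967, -2.154, 0.334]
wrist_force: [1.8, 0.4, 5.4]
width: 0.081
grip_force: 40.0
```

>>> send_rows --commands "4 0 0 -0.02 0 0 0; 12 0 0 0 0 0 0; 16 0 0 0 0 0 0; 20 0 0 0 0 0 0; 24 0 0 0 0 0 0; 28 0 0 0 0 0 0; 28 0 0 0 0 0 0"

```text
time: 54.68
tool_pos: [0.5918, 0.1402, 0.1233]
orientation: [-1.965, -2.152, 0.336]
wrist_force: [0.8, 0.1, -1.0]
width: 0.316
grip_force: 0.0
```

>>> send_rows --commands "28 0 0 -0.2 0 0 0; 28 0 0 -0.4 0 0 0; 28 0 0 -0.8 0 0 0; 28 0 0 -1 0 0 0; 28 0 0 -1 0 0 0; 28 0 0 -1 -0.5 0 0; 28 0 0 -1 -0.5 0 0; 28 0 0 0 0 0 0"

```text
time: 55.68
tool_pos: [0.6572, 0.1463, 0.336]
orientation: [-2.023, -2.216, 0.222]
wrist_force: [-0.1, -0.4, -0.5]
width: 0.325
grip_force: 0.0
```

```bash
python3 - <<'E'
from stand import *
st()
r=lambda a,f:cv2.resize(a,None,fx=f,fy=f,interpolation=cv2.INTER_CUBIC)
sc,_=snap('scene','s9.png'); sd,_=snap('side','d9.png'); w,c=snap('wrist','w11.png')
o=np.hstack([r(sc[135:235,330:430,::-1],3),r(sd[180:280,260:340,::-1],3)]); 
o=np.vstack([cv2.resize(o,(540,300)),cv2.resize(w[:,:,::-1],(540,300))])
cv2.imwrite('pics/comp3.png',o)
for n in ('scene','side'): 
    k=eyes.calibration(n); print(n,[proj(k,L+.1*u(.35)+s*.06*np.array([-xs[1],xs[0],0])) for s in(-1,1)])
E
```

```text
t55.67 p [0.657 0.146 0.336] yaw 1.662 z [-0.197 -0.019 -0.98 ] F [-0.1 -0.4 -0.5] w 0.325 g 0.0
scene [array([362.456, 187.239]), array([393.317, 169.383])]
side [array([295.15 , 195.824]), array([277.069, 218.276])]
```

View pics/comp3.png

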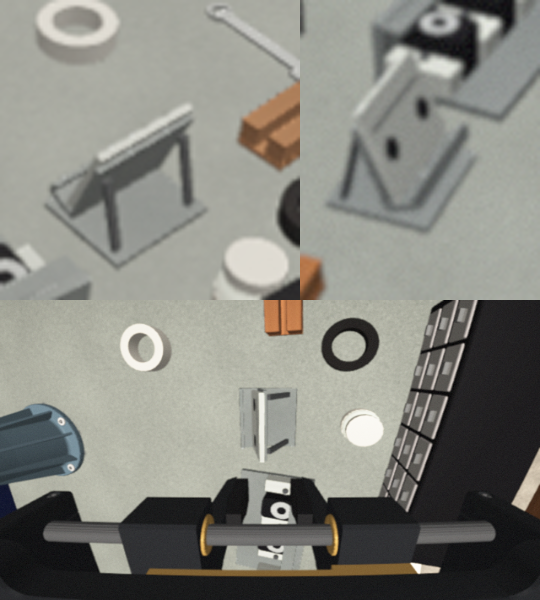

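The plate leans on the backstop (scene crop 140,145), lower edge on the ledge, with the gripper clear. Triangulating its top corners as a check on lean and centring, then a final check of the case and cassettes.

```bash
python3 - <<'E'
from stand import *
sc,sd=[cv2.cvtColor(cv2.imread('pics/'+n),cv2.COLOR_BGR2GRAY) for n in('s9.png','d9.png')]
cs,cd=eyes.calibration('scene'),eyes.calibration('side')
def tri(a,b):
    o1,d1=ray(cs,*a); o2,d2=ray(cd,*b); t=np.linalg.lstsq(np.c_[d1,-d2],o2-o1,rcond=None)[0]; p,q=o1+t[0]*d1,o2+t[1]*d2
    return (p+q)/2,np.linalg.norm(p-q)
a,e=tri((362.3,187.7),(296.5,198.)); b,f=tri((394,171),(279,221.7)); print(a,e,b,f,'mid',(a+b)/2,np.linalg.norm(a-b),'want',L+.1*u(.35))
im=cv2.imread('pics/w11.png')[:,:,::-1]; c=eyes.calibration('wrist'); g=cv2.cvtColor(im,cv2.COLOR_RGB2GRAY)
q=np.zeros_like(g); q[110:220,295:325]=255; m=((g>205)&(q>0)).astype('uint8')*255; ys,xs_=np.where(m>0); print(len(xs_),xs_.min(),xs_.max(),ys.min(),ys.max())
rect(c,m,L[2]+.1*np.cos(.35),(295,110,325,220),'plate top edge')
looksc('scene')
E
```

```text
[0.599 0.083 0.114] 0.0020274724123706686 [0.589 0.204 0.11 ] 0.006393958698508612 mid [0.594 0.143 0.112] 0.12122939153021856 want [0.598 0.141 0.119]
553 307 313 124 216
plate top edge c [0.598 0.14 ] size [0.008 0.118] yaw 0.078
scene(177, 199, 37, 26) c [ 0.36  -0.331] size [0.094 0.065] yaw -0.048
scene(164, 198, 73, 54) c [ 0.36  -0.331] size [0.094 0.065] yaw -0.048
```

```bash
python3 - <<'E'
from stand import *
for n,f in (('side','d9.png'),('wrist','w11.png')):
    im=cv2.imread('pics/'+f)[:,:,::-1]; c=eyes.calibration(n); g=cv2.cvtColor(im,cv2.COLOR_RGB2GRAY)
    for b in(-.142,-.047):
        u0,v0=proj(c,[.642,b,.067]); m=(g>135).astype('uint8')
        k,l,s,ce=cv2.connectedComponentsWithStats(m)
        for i in range(1,k):
            x,y,w,h,A=s[i]; cu,cv_=x+w/2-.5,y+h/2-.5
            if 15<A<700 and np.hypot(cu-u0,cv_-v0)<14 and w<40: print(n,b,'px',(x,y,w,h,A),onz(c,cu,cv_,.067)[:2])
E
```

```text
side -0.047 px (np.int32(300), np.int32(182), np.int32(13), np.int32(9), np.int32(79)) [ 0.642 -0.053]
```

```bash
python3 -c "
from mm import *
plan([(.43,-.15,.42,1.571,40)])"
```

```text
40 -0.69 -0.66 -0.09 -0.21 0.01 0.09; 40 -0.69 -0.65 -0.11 -0.21 0.01 0.09; 40 -0.7 -0.64 -0.12 -0.21 0.01 0.09; 40 -0.7 -0.64 -0.14 -0.21 0.01 0.09; 40 -0.71 -0.63 -0.15 -0.21 0.01 0.09; 40 -0.71 -0.62 -0.16 -0.21 0.01 0.09; 40 -0.72 -0.6 -0.18 -0.21 0.01 0.09; 40 -0.73 -0.6 -0.19 -0.22 0.01 0.09; 40 -0.73 -0.58 -0.2 -0.21 0.01 0.09; 40 -0.73 -0.57 -0.21 -0.22 0.01 0.09
```

>>> send_rows --commands "40 -0.69 -0.66 -0.09 -0.21 0.01 0.09; 40 -0.69 -0.65 -0.11 -0.21 0.01 0.09; 40 -0.7 -0.64 -0.12 -0.21 0.01 0.09; 40 -0.7 -0.64 -0.14 -0.21 0.01 0.09; 40 -0.71 -0.63 -0.15 -0.21 0.01 0.09; 40 -0.71 -0.62 -0.16 -0.21 0.01 0.09; 40 -0.72 -0.6 -0.18 -0.21 0.01 0.09; 40 -0.73 -0.6 -0.19 -0.22 0.01 0.09; 40 -0.73 -0.58 -0.2 -0.21 0.01 0.09; 40 -0.73 -0.57 -0.21 -0.22 0.01 0.09"

```text
time: 57.12
tool_pos: [0.4293, -0.1504, 0.4195]
orientation: [-2.221, -2.222, -0.003]
wrist_force: [-1.0, -1.8, 0.5]
width: 0.455
grip_force: 0.0
```

>>> send_rows --commands "40 0 0 0 0 0 0; 40 0 0 0 0 0 0; 40 0 0 0 0 0 0"

```text
time: 57.5
tool_pos: [0.4309, -0.1489, 0.4198]
orientation: [2.219, 2.223, 0.003]
wrist_force: [-0.5, 0.6, -0.8]
width: 0.456
grip_force: 0.0
```

```bash
python3 - <<'E'
from stand import *
st(); im,c=snap('wrist','w12.png'); g=cv2.cvtColor(im,cv2.COLOR_RGB2GRAY)
for b in(-.142,-.047):
    u0,v0=proj(c,[.642,b,.067]); print('expect',u0,v0); m=(g>135).astype('uint8')
    k,l,s,ce=cv2.connectedComponentsWithStats(m)
    for i in range(1,k):
        x,y,w,h,A=s[i]; cu,cv_=x+w/2-.5,y+h/2-.5
        if 40<A<1200 and np.hypot(cu-u0,cv_-v0)<25: print(b,'px',(int(x),int(y),int(w),int(h),int(A)),onz(c,cu,cv_,.067)[:2])
    # dark body left (-x) edge along the bay's centre row
    uu,vv=proj(c,[.602,b,.067]); r=g[int(round(vv)),int(uu)-15:int(uu)+15]; print('rear edge expect col %.1f'%uu,'dark from',int(uu)-15+int(np.argmax(r<70)), onz(c,int(uu)-15+int(np.argmax(r<70)),vv,.067)[:2])
looksc('scene'); looksc('side')
E
```

```text
t57.50 p [ 0.431 -0.149  0.42 ] yaw 1.573 z [ 0.002  0.001 -1.   ] F [-0.5  0.6 -0.8] w 0.456 g 0.0
expect 441.8332847593588 151.0132665286869
-0.142 px (429, 139, 24, 25, 390) [ 0.64  -0.142]
rear edge expect col 418.9 dark from 409 [ 0.585 -0.142]
expect 448.77498857376924 92.8402452020861
-0.047 px (435, 79, 26, 27, 455) [ 0.64  -0.046]
rear edge expect col 424.6 dark from 414 [ 0.585 -0.047]
scene(177, 199, 37, 26) c [ 0.361 -0.331] size [0.095 0.065] yaw -0.048
scene(164, 198, 73, 54) c [ 0.361 -0.331] size [0.095 0.065] yaw -0.048
side(401, 164, 24, 15) c [ 0.36  -0.332] size [0.086 0.062] yaw -0.089
```

```bash
python3 -c "
from rig import workorder
print(workorder.job_done())"
```

```text
the job is handed in; nothing more can be done
None
```

The job is handed in at about 57 s: the case is square on its mat, both cassettes I could find are clicked home in bays 2 and 3, and the template leans centred on the stand, though no verdict came back.

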